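# Set the inspection display to its reading angle and clamp its hinge

### The job

The screen of the inspection display is folded down nearly flat and its hinge is clamped. Slacken the black clamp knob so that the hinge is not forced, raise the screen until it leans back 20 degrees past upright (110 degrees open from flat), and then tighten the knob firmly again so that the screen stays there. Leave the other things on the bench where they are.

Things in the scene. Friction and masses are not known exactly. Their poses are not given: they have to be found in the camera images.
- console: grey console of the inspection display, fixed to the bench: 156 (x) by 262 (y) by 43 mm high, with a key deck under the screen. Origin: centre of its underside, on the bench top. x points away from its front edge towards its hinge, y to its left as seen from the front, z up. Its front faces the robot, turned by up to about 15 degrees.
- hinge_mid (a point): point on the screen's hinge axis, at the middle of the screen's width, fixed to the console: 66 mm behind, 35 mm left of and 60 mm above the console's origin. Axes as the console's; the hinge axis runs along y.
- screen_angle (a joint): opening angle of the screen about the hinge axis (rad): 0 folded flat on the console, 1.571 upright, 1.92 is 110 degrees open (leaning back 20 degrees past upright); end stop at 2.6. The hinge is stiff (about 0.7 N m with the clamp slack) and stays where it is left. With the clamp tight it must not be forced. The screen weighs about 0.45 kg.
- lip (a point): middle of the black rubber lifting lip on the screen's free edge, 154 mm from the hinge axis: 60 mm wide (y), 8 mm thick, sticks out 23 mm. x runs in the slab towards the hinge, y left along the hinge axis, z normal to the slab (up when flat; glass on the -z side). Below the lip is free space down to the bench; the console's front edge is 10 mm behind the point when flat.
- screen: screen of the display, with its steel hinge shaft: a grey slab 172 mm wide (y) and 16 mm thick (from 6 mm below to 10 mm above the hinge axis when flat) that reaches from 14 to 142 mm from the hinge axis, with dark glass on its underside. Origin on the hinge axis at the middle of its width; axes as point lip's. Mass about 0.45 kg.
- clamp_knob: black fluted clamp knob at the right end of the hinge, which drives a brake shoe onto the hinge shaft inside the aluminium clamp housing. It turns in place. Origin on the hinge axis; z along the knob's axis, outward.
- clamp_shoe: brake shoe inside the clamp housing, between the knob's screw and the hinge shaft, out of sight. Origin on the hinge axis; z outward along the screw.
- knob_grip (a point): grip point on the axis of the black fluted clamp knob, 12 mm below its outer face; turns with the knob, 135 mm right of the screen's middle. Knob: round, 39 mm in diameter, 24 mm high, on a 33 mm boss; the 46 mm clamp housing begins 29 mm below the grip point. The point's z axis is the knob's axis, pointing outward: it leans 35 degrees from vertical towards the console's front.
- knob_angle (a joint): angle of the clamp knob about its axis (rad): grows when loosened (counterclockwise seen from outside). Tight at the start; 0.6 rad of loosening frees the hinge. Where it bites changes with how far the screen is open (the shaft is worn) and must be felt: it turns at about 0.35 N m when slack, and within about 0.4 rad of the bite this rises to 0.6 N m and more: firm. Do not trust a fixed angle.
- mug: white spotted mug, 82 mm in diameter, 91 mm high, loose bystander; origin at the centre of its underside
- tape: roll of tape lying flat, 96 mm in diameter, 48 mm high, loose bystander; origin at the centre of its underside
- screwdriver: yellow-handled screwdriver, 193 mm long, 22 mm thick, loose bystander; origin at the middle of its length, underside; y towards the handle
- blue_tag: blue key tag with ring, 26 x 72 x 22 mm, loose bystander; origin at the centre of its underside
- green_tag: green key tag, 26 x 58 x 8 mm, loose bystander; origin at the centre of its underside
- pliers: orange-handled pliers, 52 x 140 x 12 mm, loose bystander; origin at the centre of its underside

How it is judged:
By the outcome, as a careful person would: the job done as asked, in the order asked, and still so for the second after the job is handed in, with the robot touching nothing.
It also fails if it takes over 72 s, if anything falls off the work surface, if the arm or the gripper's body presses on something with over 40 N, if the wrist force passes 120 N, or if a joint passes its speed limit or range.

### The arm

A 6-joint arm with a two-finger parallel gripper is mounted at the origin on a cart in front of the work surface, level with it; the furniture and walls round the work are solid. World frame = base frame: x ahead of the robot, y to its left, z up, the work surface at z = 0. Lengths are in mm, angles in rad, forces in N, time in s.
With the tool pointing down it reaches from about 400 to 925 mm from the base axis. Payload 12.5 kg.
Tool frame: the origin (TCP) lies midway between the tips of the shut fingers; the grasp point (between the pads) lies 19 mm behind it; z points along the fingers, y is the line along which they close (so a half turn about z gives the same grasp; the last joint's range is limited). The gripper opens to 95 mm and grips with 3 to 60 N. Pads are 20 mm wide; open, the fingers measure 119 mm over their backs; the gripper's body (75 mm by 180 mm) begins 59 mm behind the grasp point.
Start: joints at [1.223, 0.491, 1.559, -0, 1.092, -0.106], TCP at [149.638, 606.84, 214.661] pointing down, gripper open.
Joint ranges: [-3.1, 3.1], [-0.84, 2.19], [0.05, 2.79], [-1.13, 4.28], [0.06, 2.93], [-2.69, 2.69]. Speed limits (rad/s): [2.22, 2.22, 2.79, 3.14, 3.14, 3.14].

### API

Orientations are given as [roll, pitch, yaw] about the fixed x, y, z axes, in that order (R = Rz(yaw) Ry(pitch) Rx(roll)).
In Python, from cell import env gives the robot as it stands.
- The arm moves only by the tool carry_out, never from a script. Its argument "series" is a list of rows, each a list of 4 numbers: the shift along the world's x, y, z normalised to -1 to 1, where 1 is 5 cm, then the turn about the world's z normalised to -1 to 1, where 1 is 6 degrees. In form: [[x, y, z, turn], ...]. A call has exactly 5 rows; each row shifts and turns the commanded pose from where the row before left it; what a row does not reach is not made up. A row lasts 1/10 s, in which the tool goes at most 50 mm and 8.59 degrees, less where a joint would pass 70% of its speed; a pose out of reach is approached as far as the arm can. A call with a number of a shift or a turn outside -1 to 1 is refused whole. A call with a gripper value outside its range is refused whole. "fingers" is the closure, from -1 (fully open) to 1 (shut), set as the call begins (left out, the last holds). The fingers move at their own pace and stop on an object; the grip force is fixed at half the most. Time passes only in rows, so rows that do not move let the fingers close, or fill a call up. It gives the time, the measured TCP pose, the force, the opening and the grip force at its end, in the units of the state.
- env.state(): the state, without advancing time (a new reading comes with each control period).
- env.read_camera(name): name is "scene" or "top"; returns the picture (480x640x3 uint8, red, green, blue); there is no depth.
- env.calibration(name): a dict with "K" (3x3 intrinsics, pixels), "dist" ([k1, k2, p1, p2, k3] as OpenCV has them; the pictures are not rectified), "pose" (4x4, takes a point from camera to world coordinates). Camera axes: x right, y down, z forward; pixel columns grow to the right and rows downward; lengths in mm; the calibration is good to about 2 mm. A picture is of the moment at which its call begins. calibration takes no time and is no camera call.
- env.job_done(): hands the job in; it is judged then, once.
Trained networks look in the newest picture that a camera, given by its name, has taken for a name from the list of things; names that differ only in an ending like _2 or _b are one class to them, and where a whole thing is asked for, a point or a joint stands for the part that bears it (a point fixed in the world has none). Each returns a list of dicts, best first, with "conf" (0 to 1); they miss things now and then, are a little off and sometimes report something else, mostly with a low value. They report only what shows in the picture. A call takes as long as a camera call.
- env.look_for(camera, label): "position" ([row, column] as shares, 0 to 1, of the picture: columns of its width, rows of its height, amid what is visible of it).
The state is a dict: "t": time; "joints": joint angles; "qvel": joint speeds; "tau": joint torques, N m; "eef_pos": TCP position; "tcp_rot": TCP orientation; "ft_force": force on the tool from outside, world axes, zero at the start; "moment": the same for the moment, N m; "opening": opening from 0.0 (shut) to 1.0 (fully open); "grip_force": force on a finger pad.
Only numpy, scipy, OpenCV 4.12 (cv2) and the standard library are available. Lean on these libraries where they do the work, as an engineer would, in place of code of your own. Each camera call takes 0.05 s, during which the arm holds its last target. There are 200 camera calls.

## Working session

There is one attempt and no reset: what is moved stays moved. The work goes in short steps, Python scripts to look and compute and a tool call to move; the robot and the scene stay as the last step left them, time stands still between calls to the robot, and variables do not carry over. Pictures are saved under pics/ and viewed, at most 10 in all, crops included, and the job is handed in when it is done.

Besides the shell and the picture viewer there is one more tool, called after "Request:" in YAML: its name, and indented under it one key for each argument. carry_out: Moves the arm, as the interface text tells. Its arguments: {"type":"object","properties":{"series":{"type":"array","items":{"type":"array","items":{"type":"number","minimum":-1,"maximum":1}}},"fingers":{"type":"number"}},"required":["series"]}

```bash
mkdir -p pics; ls
python3 - <<'E'
from cell import env
import cv2,numpy as np
print(env.state())
for c in ["scene","top"]:
    im=env.read_camera(c); cv2.imwrite(f"pics/{c}0.png",im[:,:,::-1])
    k=env.calibration(c); print(c,np.round(k["K"],1).tolist(),k["dist"],np.round(k["pose"],3).tolist())
    for l in ["console","lip","screen","knob_grip","mug","tape","screwdriver","blue_tag","green_tag","pliers"]:
        print(l,[(round(d["conf"],2),np.round(np.array(d["position"])*[480,640],1).tolist()) for d in env.look_for(c,l)[:2]])
E
```

```text
pics
{'t': 0.0, 'joints': array([ 1.22338394e+00,  4.91579166e-01,  1.55941875e+00, -3.94489813e-06,
        1.09170259e+00, -1.05608763e-01]), 'qvel': array([ 6.75842904e-04, -1.17142841e-03,  1.56926208e-04,  3.36901491e-06,
        4.87227475e-04, -1.42101929e-04]), 'tau': array([-1.21586327e-03, -6.12632203e+01, -2.58172989e+01,  6.92186574e-02,
        4.82258108e-02, -6.05621972e-05]), 'eef_pos': array([149.56455382, 606.6044384 , 214.06014077]), 'tcp_rot': array([-3.14049060e+00, -1.13302278e-04,  2.89979079e+00]), 'ft_force': array([ 0.12098629, -0.37235709,  0.02846633]), 'moment': array([0.03267566, 0.01191306, 0.02277814]), 'grip_force': 0.0, 'opening': 1.0002028956813445}
scene [[577.8, 0.0, 315.6], [0.0, 577.8, 242.0], [0.0, 0.0, 1.0]] [-0.01357703  0.          0.          0.          0.        ] [[-0.875, -0.295, 0.384, 94.494], [-0.484, 0.52, -0.704, 848.598], [0.008, -0.802, -0.598, 788.224], [0.0, 0.0, 0.0, 1.0]]
console [(0.72, [271.0, 260.0])]
lip [(0.81, [260.1, 255.0])]
screen [(0.96, [260.7, 253.1])]
knob_grip [(0.71, [210.6, 264.7])]
mug [(0.79, [174.1, 305.2])]
tape [(0.74, [333.7, 187.4])]
screwdriver [(0.54, [246.3, 321.4])]
blue_tag [(0.56, [348.0, 245.6])]
green_tag [(0.61, [350.5, 287.3])]
pliers []
top [[442.7, 0.0, 320.3], [0.0, 442.7, 240.0], [0.0, 0.0, 1.0]] [-0.07205225  0.          0.          0.          0.        ] [[-0.004, -0.974, 0.228, 330.702], [-1.0, 0.004, -0.002, 11.996], [0.001, -0.228, -0.974, 951.213], [0.0, 0.0, 0.0, 1.0]]
console [(0.87, [199.4, 288.9])]
lip [(0.92, [193.4, 268.7])]
screen [(0.81, [196.4, 269.2])]
knob_grip [(0.54, [167.0, 327.4]), (0.33, [237.0, 200.7])]
mug [(0.72, [158.3, 434.8]), (0.16, [199.6, 286.8])]
tape [(0.95, [185.7, 180.6])]
screwdriver [(0.88, [224.2, 364.4]), (0.56, [197.6, 270.8])]
blue_tag [(0.61, [239.6, 200.2])]
green_tag [(0.8, [272.6, 216.1])]
pliers [(0.81, [325.3, 440.9]), (0.38, [164.9, 332.0])]
```

View pics/scene0.png

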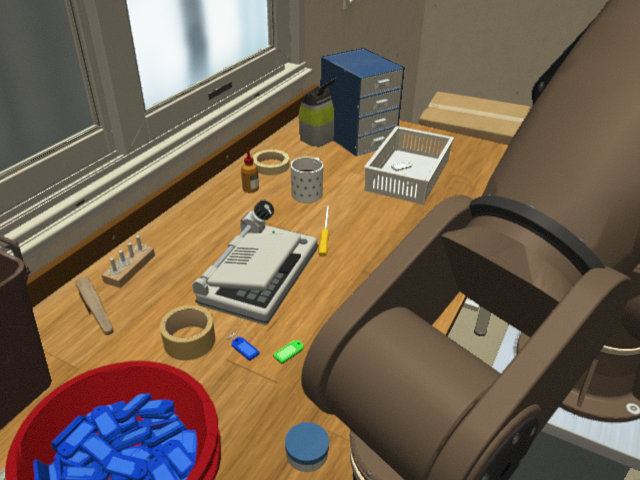

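View pics/top0.png

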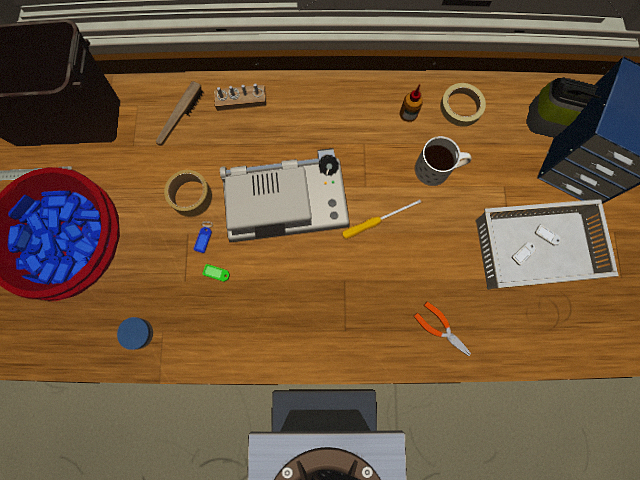

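The scene picture shows the folded display at about (255,265), with the black knob at (264,210). In the top view the console is at (288,195), the knob at (328,163) and the lip at (270,230). I'll enlarge both to pick features and fit the pose.

Run:
```python
import cv2
t=cv2.imread("pics/top0.png")[145:250,210:360]; cv2.imwrite("pics/topc.png",cv2.resize(t,None,fx=5,fy=5,interpolation=cv2.INTER_CUBIC))
t=cv2.imread("pics/scene0.png")[192:327,185:330]; cv2.imwrite("pics/scenec.png",cv2.resize(t,None,fx=4.4,fy=4.4,interpolation=cv2.INTER_CUBIC))
```

```text
(no output)
```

View pics/topc.png

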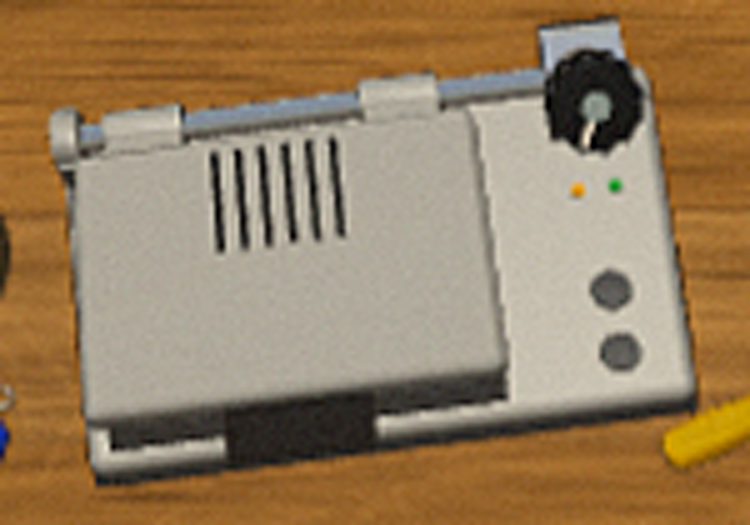

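View pics/scenec.png

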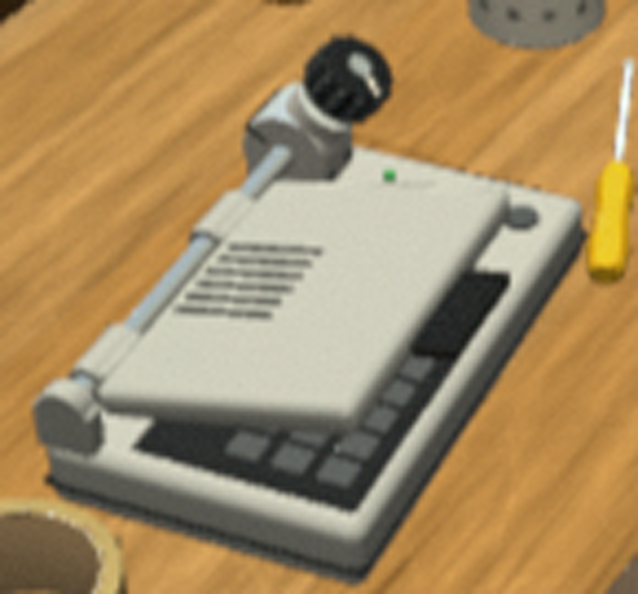

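The crops show the knob face centre at (597,105) in top and (358,70) in scene. The slab, lip and console corners are also clear. Next I fit pose, yaw, screen angle and knob height.

```bash
cat > geo.py <<'E'
import numpy as np,cv2
from cell import env
from scipy.optimize import least_squares
C={c:env.calibration(c) for c in("scene","top")}
def proj(c,P):
    M=np.linalg.inv(C[c]["pose"]); return cv2.projectPoints(np.float64(P).reshape(-1,3),cv2.Rodrigues(M[:3,:3])[0],M[:3,3],C[c]["K"],np.float64(C[c]["dist"]))[0][:,0]
def world(p,L):
    c,s=np.cos(p[2]),np.sin(p[2]); L=np.atleast_2d(L)
    return np.c_[p[0]+c*L[:,0]-s*L[:,1],p[1]+s*L[:,0]+c*L[:,1],L[:,2]]
K=np.array([-np.sin(np.radians(35)),0,np.cos(np.radians(35))])
def scr(a,r,y,n): # local console pt at distance r, left y, normal n
    return [66-r*np.cos(a)+n*np.sin(a)*1,35+y,60+r*np.sin(a)+n*np.cos(a)]
def knob(h): return np.array([66,35-135,60])+K*h
E
cat > fit.py <<'E'
from geo import *
T=lambda u,v:("top",u/5+210,v/5+145); S=lambda u,v:("scene",u/4.4+185,v/4.4+192)
def feats(p):
    a,h=p[3],p[4]; k=knob(h+12)
    return [(T(597,105),k),(S(358,70),k),
    (T(692,411),[-78,-131,0]),(T(98,484),[-78,131,0]),(S(360,581),[-78,131,0]),(S(50,487),[78,131,0]),
    (T(90,420),scr(a,142,86,10)),(T(504,364),scr(a,142,-86,10)),(S(507,195),scr(a,142,-86,10)),
    (T(378,447),scr(a,165.5,-30,p[5])),(T(228,462),scr(a,165.5,30,p[5])),(S(508,288),scr(a,165.5,-30,p[5])),(S(460,354),scr(a,165.5,30,p[5]))]
def res(p): return np.concatenate([proj(f[0],world(p,q))[0]-f[1:] for f,q in feats(p)])
r=least_squares(res,[650,60,.1,.1,55,0],loss="soft_l1",x_scale=[10,10,.1,.1,10,5])
p=r.x; np.save("p.npy",p); print(np.round(p,3)); print(np.round(res(p).reshape(-1,2),1).tolist())
print("knobgrip",world(p,knob(p[4])),"lip",world(p,scr(p[3],154,0,p[5])),"hinge",world(p,[66,35,60]))
# independent triangulation: knob face, lip (network)
def tri(a,b):
    def f(X): return np.r_[proj("top",X)[0]-a,proj("scene",X)[0]-b]
    s=least_squares(f,[650,0,80]); return s.x,s.cost
print("knobface",tri([597/5+210,105/5+145],[358/4.4+185,70/4.4+192]))
print("lip ends",tri([378/5+210,447/5+145],[508/4.4+185,288/4.4+192]),tri([228/5+210,462/5+145],[460/4.4+185,354/4.4+192]))
E
python3 fit.py
```

```text
[6.41504e+02 8.63730e+01 1.17000e-01 1.68000e-01 4.76560e+01 2.18200e+00]
[[0.3, -1.0], [-0.7, -1.1], [0.3, 1.2], [1.6, 0.5], [-0.5, 4.7], [-1.0, 4.2], [-1.2, -0.4], [1.1, 0.8], [1.0, -0.2], [0.0, -0.4], [0.3, 0.1], [0.9, -1.3], [-0.8, 1.8]]
knobgrip [[691.55546946  -8.44159007  99.03777822]] lip [[552.53684601 111.17853374  87.87362463]] hinge [[702.97778341 128.82351176  60.        ]]
knobface (array([682.93606988,  -8.76240494, 107.01415652]), np.float64(0.017212617154130704))
lip ends (array([545.6579593 ,  80.65366326,  86.19349569]), np.float64(0.1810531736070729)) (array([536.43918147, 139.33714757,  94.68142174]), np.float64(0.03509415888081993))
```

Knob grip is at about (690.5, -8.5, 98), console yaw is 6.7° and the screen is at about 9.6°. The independent triangulation agrees. I'm moving above the knob; the current tool yaw is already about 20° clockwise of neutral, which is right for loosening.

Request:
carry_out:
  series:
    - [0.43,-0.49,0,0]
    - [0.43,-0.49,0,0]
    - [0.43,-0.49,0,0]
    - [0.43,-0.49,0,0]
    - [0.43,-0.49,0,0]
  fingers: -0.26

```text
t: 1.6
eef_pos: [257.8, 483.3, 214.7]
tcp_rot: [3.141, 0.0, 2.9]
ft_force: [0.9, 0.2, -0.5]
opening: 0.656
grip_force: 0.0
```

Request:
carry_out:
  series:
    - [0.43,-0.49,0,0]
    - [0.43,-0.49,0,0]
    - [0.43,-0.49,0,0]
    - [0.43,-0.49,0,0]
    - [0.43,-0.49,0,0]

```text
t: 2.1
eef_pos: [365.4, 360.8, 214.8]
tcp_rot: [3.141, 0.0, 2.9]
ft_force: [0.0, -0.1, -0.3]
opening: 0.626
grip_force: 0.0
```

Request:
carry_out:
  series:
    - [0.43,-0.49,0,0]
    - [0.43,-0.49,0,0]
    - [0.43,-0.49,0,0]
    - [0.43,-0.49,0,0]
    - [0.43,-0.49,0,0]

```text
t: 2.6
eef_pos: [473.0, 238.2, 214.8]
tcp_rot: [3.141, 0.0, 2.9]
ft_force: [-0.2, 0.7, 0.1]
opening: 0.632
grip_force: 0.0
```

Request:
carry_out:
  series:
    - [0.43,-0.49,0,0]
    - [0.43,-0.49,0,0]
    - [0.43,-0.49,0,0]
    - [0.43,-0.49,0,0]
    - [0.43,-0.49,0,0]

```text
t: 3.1
eef_pos: [580.4, 115.7, 214.7]
tcp_rot: [3.141, 0.0, 2.9]
ft_force: [0.3, 0.4, -0.5]
opening: 0.629
grip_force: 0.0
```

Request:
carry_out:
  series:
    - [0.43,-0.49,0,0]
    - [0.43,-0.49,0,0]
    - [0.43,-0.49,0,0]
    - [0.43,-0.49,0,0]
    - [0,0,0,0]

```text
t: 3.6
eef_pos: [667.4, 15.9, 214.0]
tcp_rot: [-3.141, 0.001, 2.897]
ft_force: [-0.7, -0.0, 0.6]
opening: 0.629
grip_force: 0.0
```

Request:
carry_out:
  series:
    - [0.22,-0.24,0,-0.3]
    - [0.21,-0.24,0,-0.3]
    - [0,0,-0.5,0]
    - [0,0,-0.5,0]
    - [0,0,-0.5,0]

```text
t: 4.1
eef_pos: [687.6, -5.4, 139.0]
tcp_rot: [3.141, 0.001, 2.836]
ft_force: [0.4, -0.4, 0.2]
opening: 0.636
grip_force: 0.0
```

Run:
```python
from cell import env
import cv2
s=env.state();print(s["eef_pos"],s["tcp_rot"],s["joints"],s["moment"])
t=env.read_camera("top")[120:260,250:400,::-1];s=env.read_camera("scene")[130:290,180:340,::-1]
t=cv2.resize(t,(400,373),interpolation=2);s=cv2.resize(s,(400,400),interpolation=2)
import numpy as np
t=np.vstack([t,np.zeros((27,400,3),np.uint8)]);cv2.imwrite("pics/k1.png",np.hstack([t,s]))
```

```text
[687.55739909  -5.37926435 139.01615532] [3.14138723e+00 6.85066309e-04 2.83560790e+00] [-1.03839832e-01  6.53113205e-01  1.46854901e+00  7.47934994e-05
  1.01921808e+00 -1.36869064e+00] [0.05431694 0.02830697 0.00973442]
```

View pics/k1.png

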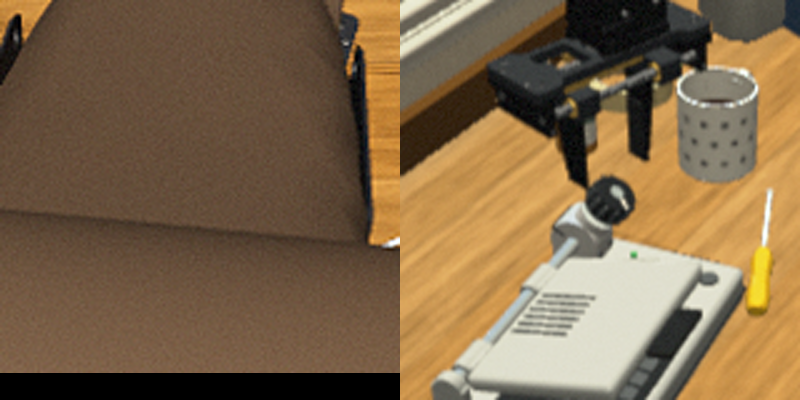

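The scene crop shows the fingers straddling the knob from above, with the mug clear. I'm lowering and closing.

Request:
carry_out:
  series:
    - [0.02,-0.04,-0.3,0]
    - [0,0,-0.3,0]
    - [0,0,-0.3,0]
    - [0,0,-0.1,0]
    - [0,0,0,0]

```text
t: 4.7
eef_pos: [687.8, -7.1, 88.7]
tcp_rot: [-3.141, -0.001, 2.837]
ft_force: [-0.8, 0.3, 0.7]
opening: 0.627
grip_force: 0.0
```

Request:
carry_out:
  series:
    - [0,0,0,0]
    - [0,0,0,0]
    - [0,0,0,0]
    - [0,0,0,0]
    - [0,0,0,0]
  fingers: 1

```text
t: 5.2
eef_pos: [688.5, -6.9, 90.3]
tcp_rot: [3.141, 0.001, 2.837]
ft_force: [-0.3, 2.6, 3.7]
opening: 0.434
grip_force: 30.0
```

Request:
carry_out:
  series:
    - [0,0,0,0.5]
    - [0,0,0,0.5]
    - [0,0,0,0.5]
    - [0,0,0,0.5]
    - [0,0,0,0.5]

```text
t: 5.7
eef_pos: [689.0, -6.7, 89.8]
tcp_rot: [3.141, 0.002, 3.1]
ft_force: [3.9, 4.6, -0.1]
opening: 0.415
grip_force: 30.0
```

```bash
cat > st.py <<'E'
from cell import env
import numpy as np
s=env.state()
for k in("eef_pos","tcp_rot","ft_force","moment","opening","grip_force"):print(k,np.round(s[k],3))
print("j6",s["joints"][5],s["t"])
E
python3 st.py
```

```text
eef_pos [688.987  -6.7    89.769]
tcp_rot [3.141e+00 2.000e-03 3.100e+00]
ft_force [ 3.949  4.552 -0.14 ]
moment [ 1.082 -0.823 -0.014]
opening 0.415
grip_force 30.005
j6 -1.6361462959684687 5.7
```

Request:
carry_out:
  series:
    - [0,0,0,0.6]
    - [0,0,0,0.6]
    - [0,0,0,0.6]
    - [0,0,0,0.6]
    - [0,0,0,0.6]

```text
t: 6.2
eef_pos: [688.8, -6.5, 89.8]
tcp_rot: [3.141, 0.002, -2.869]
ft_force: [6.0, 6.2, -3.4]
opening: 0.414
grip_force: 30.0
```

```bash
python3 st.py
```

```text
eef_pos [688.81   -6.485  89.764]
tcp_rot [ 3.141e+00  2.000e-03 -2.869e+00]
ft_force [ 6.041  6.173 -3.384]
moment [ 0.288 -0.993 -0.929]
opening 0.414
grip_force 30.011
j6 -1.9498846129121985 6.2
```

Request:
carry_out:
  series:
    - [0,0,0,0.7]
    - [0,0,0,0.7]
    - [0,0,0,0.7]
    - [0,0,0,0.7]
    - [0,0,0,0]

```text
t: 6.7
eef_pos: [688.4, -6.3, 89.7]
tcp_rot: [3.141, 0.001, -2.575]
ft_force: [1.7, 6.2, -0.7]
opening: 0.432
grip_force: 30.0
```

```bash
python3 st.py
python3 - <<'E'
from cell import env
import cv2
s=env.read_camera("scene")[180:250,225:315,::-1]
cv2.imwrite("pics/k2.png",cv2.resize(s,None,fx=6,fy=6,interpolation=2))
E
```

```text
eef_pos [688.395  -6.261  89.73 ]
tcp_rot [ 3.141e+00  1.000e-03 -2.575e+00]
ft_force [ 1.744  6.236 -0.747]
moment [ 0.998 -0.392 -0.184]
opening 0.432
grip_force 30.024
j6 -2.243627687959525 6.7
```

View pics/k2.png

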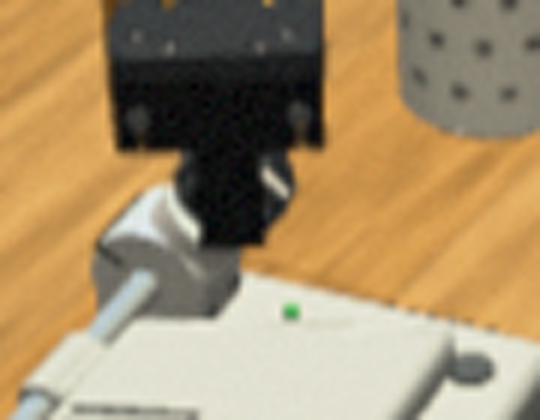

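Request:
carry_out:
  series:
    - [0,0,0,0]
    - [0,0,0,0]
    - [0,0,0,0]
    - [0,0,0.3,0]
    - [0,0,0.7,0]
  fingers: -0.26

```text
t: 7.25
eef_pos: [686.9, -7.3, 138.4]
tcp_rot: [3.139, -0.004, -2.577]
ft_force: [-0.1, -0.6, 0.5]
opening: 0.627
grip_force: 0.0
```

Request:
carry_out:
  series:
    - [0,0,0,-1]
    - [0,0,0,-1]
    - [0,0,0,-1]
    - [0,0,0,-1]
    - [0,0,0,-1]

```text
t: 7.75
eef_pos: [688.3, -7.4, 141.0]
tcp_rot: [-3.141, 0.001, -3.105]
ft_force: [0.5, -0.3, 0.6]
opening: 0.63
grip_force: 0.0
```

```bash
python3 st.py
python3 - <<'E'
from cell import env
import cv2,numpy as np
a=cv2.imread("pics/scene0.png")[190:240,240:300];b=env.read_camera("scene")[190:240,240:300,::-1]
f=lambda s:cv2.resize(s,(396,330),interpolation=2)
cv2.imwrite("pics/k3.png",np.hstack([f(a),f(b)]))
E
```

```text
eef_pos [688.31   -7.363 140.963]
tcp_rot [-3.141e+00  1.000e-03 -3.105e+00]
ft_force [ 0.454 -0.258  0.57 ]
moment [ 0.016 -0.027 -0.002]
opening 0.63
grip_force 0.0
j6 -1.7138588625426272 7.75
```

View pics/k3.png

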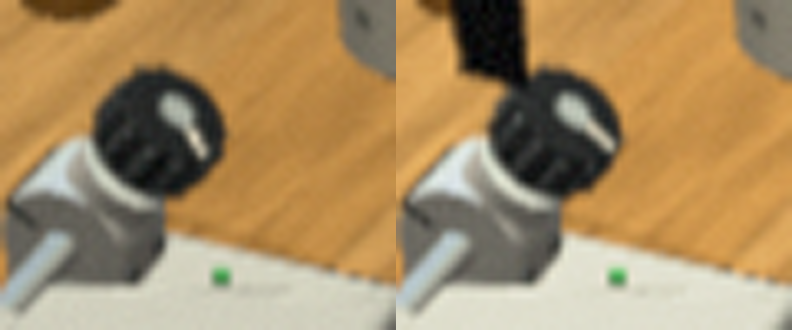

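Compared with before, the white pointer has turned from about 59° to 43° in the picture, so the knob loosened by only part of the stroke. I'll write a pointer-angle measure.

```bash
cat > ptr.py <<'E'
from geo import *
p=np.load("p.npy"); R=np.array([[np.cos(p[2]),-np.sin(p[2]),0],[np.sin(p[2]),np.cos(p[2]),0],[0,0,1]])
kw=R@K; e1=R@[0,-1,0]; e2=np.cross(kw,e1)   # angle CCW about kw from console-right
def angle(im):
    # rectify the knob face: 0.25 mm/px, 48x48 mm, face centre from the picture fit
    c=np.array([682.9,-8.8,107.0]); q=np.array([[-24,-24],[24,-24],[24,24],[-24,24]])
    W=np.array([c+a*e1+b*e2 for a,b in q]); src=proj("scene",W).astype(np.float32)
    H=cv2.getPerspectiveTransform(src,np.float32([[0,0],[192,0],[192,192],[0,192]]))
    g=cv2.warpPerspective(im,H,(192,192),flags=cv2.INTER_CUBIC).min(axis=2).astype(float)
    yy,xx=(np.mgrid[:192,:192]-96)/4.; r=np.hypot(xx,yy); th=np.arctan2(yy,xx)
    m=(r>6)&(r<15)
    w=np.clip(g-110,0,None)*m
    return np.angle((w*np.exp(1j*th)).sum()),w.sum(),g
if __name__=="__main__":
    import sys
    im0=cv2.imread("pics/scene0.png"); im=env.read_camera("scene")[:,:,::-1]
    a0,w0,g0=angle(im0); a,w,g=angle(np.ascontiguousarray(im))
    print("start",round(a0,3),w0,"now",round(a,3),w,"diff",round(a-a0,3))
    if len(sys.argv)>1: cv2.imwrite(sys.argv[1],np.clip(np.hstack([g0,g]),0,255).astype(np.uint8))
E
python3 ptr.py pics/r.png
```

```text
start -0.595 49002.0 now -0.318 67250.0 diff 0.277
```

View pics/r.png

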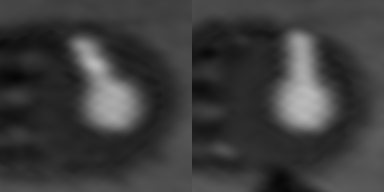

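The rectified faces show the hub off-centre at (110,103) and the pointer turned about 24° (0.43 rad) counterclockwise. I'll correct the centre and take a second stroke.

```bash
sed -i 's/c=np.array(\[682.9,-8.8,107.0\])/c=np.array([682.9,-8.8,107.0])+3.5*e1+1.75*e2/; s/(r>6)&(r<15)/(r>8.5)\&(r<17)/; s/g-110/g-105/' ptr.py; python3 ptr.py
```

```text
start -1.972 25849.0 now -1.59 28001.0 diff 0.382
```

Request:
carry_out:
  series:
    - [0,0,0,-0.85]
    - [0,0,0,-0.85]
    - [0,0,0,-0.85]
    - [0,0,0,-0.85]
    - [0,0,-0.2,0]

```text
t: 8.4
eef_pos: [688.8, -7.3, 131.0]
tcp_rot: [3.141, 0.003, 2.828]
ft_force: [0.2, 0.4, 0.4]
opening: 0.632
grip_force: 0.0
```

Request:
carry_out:
  series:
    - [0,0,-0.3,0]
    - [0,0,-0.3,0]
    - [0,0,-0.24,0]
    - [0,0,0,0]
    - [0,0,0,0]

```text
t: 8.9
eef_pos: [688.1, -7.2, 87.2]
tcp_rot: [-3.142, -0.001, 2.827]
ft_force: [-0.7, 0.1, -0.2]
opening: 0.632
grip_force: 0.0
```

Request:
carry_out:
  series:
    - [0,0,0,0]
    - [0,0,0,0]
    - [0,0,0,0]
    - [0,0,0,0]
    - [0,0,0,0]
  fingers: 1

```text
t: 9.4
eef_pos: [688.5, -6.8, 88.2]
tcp_rot: [3.141, 0.001, 2.827]
ft_force: [0.1, 4.4, 3.5]
opening: 0.432
grip_force: 29.8
```

Request:
carry_out:
  series:
    - [0,0,0,0.5]
    - [0,0,0,0.5]
    - [0,0,0,0.5]
    - [0,0,0,0.5]
    - [0,0,0,0.5]

```text
t: 9.9
eef_pos: [688.7, -6.7, 87.9]
tcp_rot: [3.141, 0.002, 3.09]
ft_force: [2.9, 2.8, 0.1]
opening: 0.414
grip_force: 30.0
```

```bash
python3 st.py
```

```text
eef_pos [688.749  -6.749  87.852]
tcp_rot [3.141e+00 2.000e-03 3.090e+00]
ft_force [2.887 2.765 0.068]
moment [ 0.645 -0.728 -0.492]
opening 0.414
grip_force 30.008
j6 -1.6256468594734732 9.9
```

Request:
carry_out:
  series:
    - [0,0,0,0.6]
    - [0,0,0,0.6]
    - [0,0,0,0.6]
    - [0,0,0,0.6]
    - [0,0,0,0.6]

```text
t: 10.4
eef_pos: [688.9, -6.5, 87.6]
tcp_rot: [3.141, 0.002, -2.88]
ft_force: [-2.2, 6.1, 1.0]
opening: 0.413
grip_force: 30.0
```

```bash
python3 st.py
```

```text
eef_pos [688.877  -6.5    87.632]
tcp_rot [ 3.141e+00  2.000e-03 -2.880e+00]
ft_force [-2.241  6.052  1.006]
moment [ 0.361  0.134 -0.943]
opening 0.413
grip_force 30.008
j6 -1.9393466812165614 10.4
```

Request:
carry_out:
  series:
    - [0,0,0,0.7]
    - [0,0,0,0.7]
    - [0,0,0,0.7]
    - [0,0,0,0.7]
    - [0,0,0,0]

```text
t: 10.9
eef_pos: [688.3, -6.4, 87.7]
tcp_rot: [3.141, 0.001, -2.586]
ft_force: [2.4, 7.0, -0.8]
opening: 0.429
grip_force: 30.1
```

Request:
carry_out:
  series:
    - [0,0,0,0]
    - [0,0,0,0]
    - [0,0,0,0]
    - [0,0,0.3,0]
    - [0,0,0.7,0]
  fingers: -0.26

```text
t: 11.4
eef_pos: [686.9, -7.3, 136.4]
tcp_rot: [3.139, -0.004, -2.588]
ft_force: [0.3, -0.4, -0.0]
opening: 0.633
grip_force: 0.0
```

Request:
carry_out:
  series:
    - [0,0,0,-1]
    - [0,0,0,-1]
    - [0,0,0,-1]
    - [0,0,0,-1]
    - [0,0,0,-1]

```text
t: 11.9
eef_pos: [688.3, -7.4, 139.0]
tcp_rot: [-3.141, 0.001, -3.116]
ft_force: [0.5, 0.2, -1.4]
opening: 0.629
grip_force: 0.0
```

```bash
python3 st.py;python3 ptr.py
```

```text
eef_pos [688.297  -7.359 138.961]
tcp_rot [-3.141e+00  1.000e-03 -3.116e+00]
ft_force [ 0.461  0.155 -1.362]
moment [ 0.043  0.054 -0.005]
opening 0.629
grip_force 0.0
j6 -1.7033467504148265 11.9
start -1.972 25849.0 now -1.338 29160.0 diff 0.634
```

Request:
carry_out:
  series:
    - [0,0,-0.2,-0.85]
    - [0,0,-0.2,-0.85]
    - [0,0,-0.2,-0.85]
    - [0,0,-0.2,-0.85]
    - [0,0,-0.2,0]

```text
t: 12.45
eef_pos: [688.4, -7.3, 88.1]
tcp_rot: [3.141, 0.001, 2.816]
ft_force: [0.2, -0.2, -0.9]
opening: 0.627
grip_force: 0.0
```

Request:
carry_out:
  series:
    - [0,0,0,0]
    - [0,0,0,0]
    - [0,0,0,0]
    - [0,0,0,0]
    - [0,0,0,0.5]
  fingers: 1

```text
t: 12.95
eef_pos: [688.6, -6.8, 88.2]
tcp_rot: [3.141, 0.001, 2.869]
ft_force: [2.4, 1.2, -0.2]
opening: 0.428
grip_force: 30.0
```

Request:
carry_out:
  series:
    - [0,0,0,0.5]
    - [0,0,0,0.5]
    - [0,0,0,0.5]
    - [0,0,0,0.5]
    - [0,0,0,0.5]

```text
t: 13.45
eef_pos: [688.3, -6.7, 88.1]
tcp_rot: [3.141, 0.001, 3.132]
ft_force: [-0.3, 2.8, 0.5]
opening: 0.411
grip_force: 30.0
```

```bash
python3 st.py
```

```text
eef_pos [688.316  -6.707  88.057]
tcp_rot [3.141e+00 1.000e-03 3.132e+00]
ft_force [-0.283  2.834  0.504]
moment [ 0.49  -0.168 -0.503]
opening 0.411
grip_force 30.01
j6 -1.6679872715316288 13.45
```

Request:
carry_out:
  series:
    - [0,0,0,0.5]
    - [0,0,0,0.5]
    - [0,0,0,0.5]
    - [0,0,0,0.5]
    - [0,0,0,0.5]

```text
t: 13.95
eef_pos: [688.5, -6.6, 88.0]
tcp_rot: [3.141, 0.001, -2.89]
ft_force: [-1.7, 4.1, 2.5]
opening: 0.411
grip_force: 30.0
```

```bash
python3 st.py
```

```text
eef_pos [688.524  -6.56   87.976]
tcp_rot [ 3.141e+00  1.000e-03 -2.890e+00]
ft_force [-1.711  4.122  2.511]
moment [ 0.08   0.311 -0.979]
opening 0.411
grip_force 30.008
j6 -1.9290921091945217 13.95
```

Request:
carry_out:
  series:
    - [0,0,0,0.6]
    - [0,0,0,0.6]
    - [0,0,0,0.6]
    - [0,0,0,0.6]
    - [0,0,0,0.6]

```text
t: 14.45
eef_pos: [688.2, -6.5, 88.0]
tcp_rot: [3.141, 0.001, -2.575]
ft_force: [-0.3, 3.9, 0.7]
opening: 0.433
grip_force: 30.0
```

Request:
carry_out:
  series:
    - [0,0,0,0]
    - [0,0,0,0]
    - [0,0,0,0]
    - [0,0,0,-0.9]
    - [0,0,0,-0.9]
  fingers: -0.26

```text
t: 14.95
eef_pos: [688.2, -7.4, 87.8]
tcp_rot: [-3.141, 0.0, -2.77]
ft_force: [0.3, -0.5, 0.2]
opening: 0.627
grip_force: 0.0
```

Request:
carry_out:
  series:
    - [0,0,0.4,-0.9]
    - [0,0,0.4,-0.9]
    - [0,0,0.2,-0.9]
    - [0,0,0,-0.9]
    - [0,0,0,-0.9]

```text
t: 15.45
eef_pos: [688.3, -7.5, 138.3]
tcp_rot: [-3.141, 0.001, 3.042]
ft_force: [-0.2, -0.2, -0.1]
opening: 0.634
grip_force: 0.0
```

```bash
python3 st.py;python3 ptr.py
```

```text
eef_pos [688.257  -7.45  138.3  ]
tcp_rot [-3.141e+00  1.000e-03  3.042e+00]
ft_force [-0.193 -0.168 -0.109]
moment [-0.016  0.006 -0.023]
opening 0.634
grip_force 0.0
j6 -1.5778318551252637 15.45
start -1.972 25849.0 now -1.046 26786.0 diff 0.926
```

Request:
carry_out:
  series:
    - [0,0,-0.2,-0.55]
    - [0,0,-0.2,-0.55]
    - [0,0,-0.2,-0.55]
    - [0,0,-0.2,-0.55]
    - [0,0,-0.2,0]

```text
t: 16.0
eef_pos: [688.2, -7.3, 87.2]
tcp_rot: [-3.142, 0.0, 2.817]
ft_force: [0.1, -0.5, 0.4]
opening: 0.626
grip_force: 0.0
```

Request:
carry_out:
  series:
    - [0,0,0,0]
    - [0,0,0,0]
    - [0,0,0,0]
    - [0,0,0,0]
    - [0,0,0,0.5]
  fingers: 1

```text
t: 16.5
eef_pos: [688.2, -6.8, 88.2]
tcp_rot: [3.141, 0.0, 2.868]
ft_force: [-2.2, 1.8, 2.5]
opening: 0.429
grip_force: 29.9
```

Request:
carry_out:
  series:
    - [0,0,0,0.6]
    - [0,0,0,0.6]
    - [0,0,0,0.6]
    - [0,0,0,0.6]
    - [0,0,0,0.6]

```text
t: 17.0
eef_pos: [688.0, -6.6, 87.9]
tcp_rot: [3.141, -0.0, -3.098]
ft_force: [-3.4, 2.8, 0.7]
opening: 0.407
grip_force: 30.0
```

Request:
carry_out:
  series:
    - [0,0,0,0.6]
    - [0,0,0,0.6]
    - [0,0,0,0.6]
    - [0,0,0,0.6]
    - [0,0,0,0.6]

```text
t: 17.5
eef_pos: [688.8, -6.4, 87.9]
tcp_rot: [3.141, 0.002, -2.785]
ft_force: [6.9, 7.2, -6.2]
opening: 0.422
grip_force: 30.0
```

```bash
python3 st.py
```

```text
eef_pos [688.763  -6.401  87.873]
tcp_rot [ 3.141e+00  2.000e-03 -2.785e+00]
ft_force [ 6.853  7.24  -6.222]
moment [ 0.664 -1.186 -0.929]
opening 0.422
grip_force 30.007
j6 -2.034157765058481 17.5
```

Request:
carry_out:
  series:
    - [0,0,0,0]
    - [0,0,0,0]
    - [0,0,0,0]
    - [0,0,0,-0.9]
    - [0,0,0,-0.9]
  fingers: -0.26

```text
t: 18.0
eef_pos: [688.1, -7.4, 87.8]
tcp_rot: [-3.141, 0.0, -2.979]
ft_force: [-1.2, 0.3, 0.3]
opening: 0.631
grip_force: 0.0
```

Request:
carry_out:
  series:
    - [0,0,0.4,0]
    - [0,0,0.5,0]
    - [0,0,0.5,0]
    - [0,0,0.3,0]
    - [0,0,0,0]

```text
t: 18.5
eef_pos: [688.9, -7.4, 174.8]
tcp_rot: [-3.141, 0.003, -2.975]
ft_force: [-0.1, -0.3, -0.0]
opening: 0.627
grip_force: 0.0
```

```bash
python3 st.py;python3 ptr.py; python3 -c "
from geo import *
p=np.load('p.npy')
for a in np.radians([9.6,15,20,30,40,50,60,70,80,90,100,110]): print(round(np.degrees(a)),np.round(world(p,scr(a,160,0,p[5]))[0],1))"
```

```text
eef_pos [688.869  -7.362 174.838]
tcp_rot [-3.141e+00  3.000e-03 -2.975e+00]
ft_force [-0.086 -0.298 -0.016]
moment [0.03  0.005 0.009]
opening 0.627
grip_force 0.0
j6 -1.8436218887106093 18.5
start -1.972 25849.0 now -0.872 26030.0 diff 1.1
10 [546.7 110.5  88.8]
15 [550.  110.9 103.5]
20 [554.4 111.4 116.8]
30 [566.4 112.8 141.9]
40 [582.6 114.7 164.5]
50 [602.5 117.  184. ]
60 [625.4 119.7 199.7]
70 [650.7 122.7 211.1]
80 [677.5 125.8 217.9]
90 [705.1 129.1 220. ]
100 [732.7 132.3 217.2]
110 [759.4 135.4 209.6]
```

The knob is now loosened by about 1.1 rad. Next is the lip: its ends get gripped across the 60 mm width, so it can pivot in the pads.

Request:
carry_out:
  series:
    - [-0.4,0.33,0,-0.1]
    - [-0.4,0.33,0,-0.1]
    - [-0.4,0.33,0,-0.1]
    - [-0.4,0.33,0,-0.1]
    - [-0.4,0.33,0,-0.1]
  fingers: -0.8

```text
t: 19.05
eef_pos: [586.6, 75.8, 171.0]
tcp_rot: [3.141, -0.002, -3.028]
ft_force: [-0.1, -0.8, -0.4]
opening: 0.895
grip_force: 0.0
```

Request:
carry_out:
  series:
    - [-0.4,0.33,0,0]
    - [-0.4,0.33,0,0]
    - [-0.05,0.04,-0.3,0]
    - [0,0,-0.3,0]
    - [0,0,0,0]

```text
t: 19.55
eef_pos: [544.1, 110.4, 140.1]
tcp_rot: [3.141, -0.005, -3.027]
ft_force: [-0.5, -0.7, 0.4]
opening: 0.9
grip_force: 0.0
```

```bash
python3 st.py
python3 - <<'E'
from cell import env
import cv2
s=env.read_camera("scene")[160:320,180:340,::-1]
cv2.imwrite("pics/l1.png",cv2.resize(s,None,fx=3.6,fy=3.6,interpolation=2))
E
```

```text
eef_pos [544.13  110.361 140.074]
tcp_rot [ 3.141 -0.005 -3.027]
ft_force [-0.547 -0.665  0.361]
moment [0.065 0.015 0.048]
opening 0.9
grip_force 0.0
j6 -1.6042360801572841 19.55
```

View pics/l1.png

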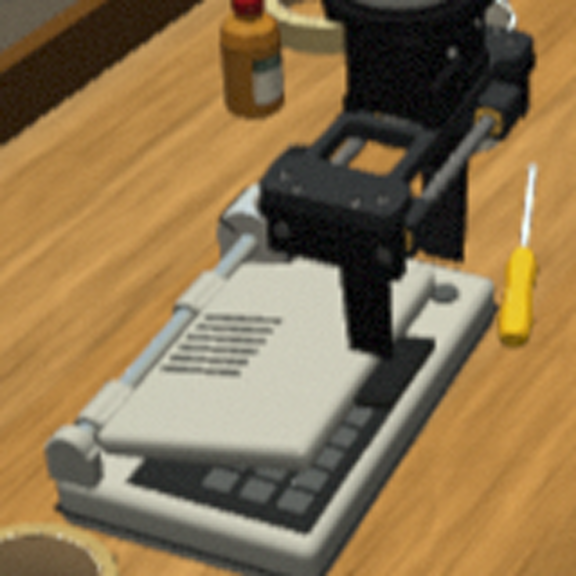

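The crop shows the fingers above the lip at (385,360), in line with its ends. Lowering and gripping.

Request:
carry_out:
  series:
    - [0.04,0,-0.3,0]
    - [0,0,-0.3,0]
    - [0,0,-0.3,0]
    - [0,0,-0.24,0]
    - [0,0,0,0]

```text
t: 20.1
eef_pos: [547.1, 110.1, 84.4]
tcp_rot: [3.141, -0.002, -3.028]
ft_force: [0.5, 1.0, -0.3]
opening: 0.902
grip_force: 0.0
```

Request:
carry_out:
  series:
    - [0,0,0,0]
    - [0,0,0,0]
    - [0,0,0,0]
    - [0,0,0,0]
    - [0,0,0,0]
  fingers: 1

```text
t: 20.6
eef_pos: [547.7, 111.5, 86.2]
tcp_rot: [3.14, 0.001, -3.028]
ft_force: [-1.3, 9.8, 1.6]
opening: 0.628
grip_force: 30.0
```

Request:
carry_out:
  series:
    - [0,0,0,0]
    - [0,0,0,0]
    - [0,0.03,-0.12,0]
    - [0,0,0,0]
    - [0,0,0,0]
  fingers: 0.05

```text
t: 21.1
eef_pos: [546.6, 111.6, 79.4]
tcp_rot: [-3.141, -0.002, -3.027]
ft_force: [-5.3, -3.2, -2.7]
opening: 0.625
grip_force: 30.0
```

Request:
carry_out:
  series:
    - [0,0,0,0]
    - [0,0,0,0]
    - [0,0,0,0]
    - [0,0,0,0]
    - [0,0,0,0]
  fingers: 1

```text
t: 21.6
eef_pos: [546.6, 111.6, 79.4]
tcp_rot: [-3.141, -0.002, -3.027]
ft_force: [-4.7, -2.8, -3.2]
opening: 0.629
grip_force: 30.0
```

Request:
carry_out:
  series:
    - [0,0,0,0]
    - [0,0,0,0]
    - [0,0,0,0]
    - [0,0,0,0]
    - [0,0,0,0]
  fingers: -0.55

```text
t: 22.1
eef_pos: [547.8, 111.9, 79.8]
tcp_rot: [3.141, 0.0, -3.027]
ft_force: [0.5, 0.1, 0.1]
opening: 0.772
grip_force: 0.0
```

```bash
python3 st.py
python3 - <<'E'
from geo import *
im=env.read_camera("scene"); cv2.imwrite("pics/l2full.png",im[:,:,::-1])
a0=cv2.imread("pics/scene0.png")
p=np.load("p.npy")
# free-edge corner (left, bottom-front) template shift vs start
u=proj("scene",world(p,scr(p[3],142,80,10)))[0]; x,y=map(int,u.round())
T=cv2.cvtColor(a0,6)[y-12:y+13,x-12:x+13]; G=cv2.cvtColor(im,7)[y-30:y+31,x-30:x+31]
r=cv2.matchTemplate(G,T,5); _,m,_,l=cv2.minMaxLoc(r); print("shift",l[0]-18,l[1]-18,m)
for d in(-3,-2,-1):print(d,proj("scene",world(p,scr(p[3]+np.radians(d),142,80,10)))[0]-u)
E
```

```text
eef_pos [547.788 111.871  79.776]
tcp_rot [ 3.141  0.    -3.027]
ft_force [0.539 0.065 0.053]
moment [ 0.042 -0.008 -0.006]
opening 0.772
grip_force 0.0
j6 -1.6019134168490987 22.1
shift -1 2 0.9460222125053406
-3 [0.94608594 3.22692679]
-2 [0.65213367 2.15615392]
-1 [0.33676045 1.08038972]
```

Request:
carry_out:
  series:
    - [0,0,-0.1,0]
    - [0,0,0,0]
    - [0,0,0,0]
    - [0,0,0,0]
    - [0,0,0,0]

```text
t: 22.65
eef_pos: [547.7, 111.8, 74.7]
tcp_rot: [3.142, 0.0, -3.027]
ft_force: [-0.6, 0.1, -0.3]
opening: 0.771
grip_force: 0.0
```

Request:
carry_out:
  series:
    - [0,0,0,0]
    - [0,0,0,0]
    - [0,0,0,0]
    - [0,0,0,0]
    - [0,0,0,0]
  fingers: 1

```text
t: 23.15
eef_pos: [547.7, 111.7, 74.7]
tcp_rot: [-3.142, 0.0, -3.027]
ft_force: [0.4, -0.9, 0.1]
opening: 0.626
grip_force: 30.0
```

```bash
python3 st.py; python3 -c "
from geo import *
p=np.load('p.npy')
A=np.radians(np.linspace(7.6,110,26));W=np.array([world(p,scr(a,158,0,2))[0] for a in A])
print((np.diff(W,axis=0)/50).round(2).tolist())"
```

```text
eef_pos [547.661 111.732  74.697]
tcp_rot [-3.142  0.    -3.027]
ft_force [ 0.366 -0.949  0.125]
moment [-0.294  0.037  0.118]
opening 0.626
grip_force 29.999
j6 -1.6020208146909967 23.15
[[0.04, 0.0, 0.22], [0.06, 0.01, 0.22], [0.07, 0.01, 0.21], [0.09, 0.01, 0.21], [0.1, 0.01, 0.2], [0.12, 0.01, 0.19], [0.13, 0.02, 0.19], [0.14, 0.02, 0.18], [0.15, 0.02, 0.16], [0.16, 0.02, 0.15], [0.18, 0.02, 0.14], [0.18, 0.02, 0.13], [0.19, 0.02, 0.11], [0.2, 0.02, 0.1], [0.21, 0.02, 0.09], [0.21, 0.02, 0.07], [0.22, 0.03, 0.05], [0.22, 0.03, 0.04], [0.22, 0.03, 0.02], [0.22, 0.03, 0.01], [0.22, 0.03, -0.01], [0.22, 0.03, -0.03], [0.22, 0.03, -0.04], [0.22, 0.03, -0.06], [0.21, 0.02, -0.07]]
```

Excellent grip with near-zero load. Raising in stages and watching force.

Request:
carry_out:
  series:
    - [0.04,0,0.22,0]
    - [0.06,0.01,0.22,0]
    - [0.07,0.01,0.21,0]
    - [0.09,0.01,0.21,0]
    - [0.1,0.01,0.2,0]

```text
t: 23.65
eef_pos: [565.3, 114.0, 128.5]
tcp_rot: [3.141, -0.001, -3.027]
ft_force: [0.4, 0.9, -8.6]
opening: 0.626
grip_force: 31.6
```

Request:
carry_out:
  series:
    - [0.12,0.01,0.19,0]
    - [0.13,0.02,0.19,0]
    - [0.14,0.02,0.18,0]
    - [0.15,0.02,0.16,0]
    - [0.16,0.02,0.15,0]

```text
t: 24.15
eef_pos: [601.3, 118.5, 171.7]
tcp_rot: [3.141, 0.0, -3.028]
ft_force: [0.4, 1.4, -11.8]
opening: 0.628
grip_force: 30.4
```

Request:
carry_out:
  series:
    - [0.18,0.02,0.14,0]
    - [0.18,0.02,0.13,0]
    - [0.19,0.02,0.11,0]
    - [0.2,0.02,0.1,0]
    - [0.21,0.02,0.09,0]

```text
t: 24.65
eef_pos: [648.9, 124.4, 199.4]
tcp_rot: [3.14, -0.001, -3.028]
ft_force: [-3.5, 8.0, -13.7]
opening: 0.623
grip_force: 30.0
```

Request:
carry_out:
  series:
    - [0.21,0.02,0.07,0]
    - [0.22,0.03,0.05,0]
    - [0.22,0.03,0.04,0]
    - [0.22,0.03,0.02,0]
    - [0.22,0.03,0.01,0]

```text
t: 25.15
eef_pos: [703.4, 131.4, 209.6]
tcp_rot: [3.14, -0.001, -3.027]
ft_force: [-6.5, 4.1, -5.0]
opening: 0.627
grip_force: 30.0
```

```bash
python3 st.py
python3 - <<'E'
from geo import *
im=env.read_camera("scene"); cv2.imwrite("pics/u1.png",np.ascontiguousarray(cv2.resize(im[90:330,150:390,::-1],(600,600),interpolation=2)))
E
```

```text
eef_pos [703.377 131.377 209.641]
tcp_rot [ 3.140e+00 -1.000e-03 -3.027e+00]
ft_force [-6.504  4.058 -5.03 ]
moment [ 0.864  1.323 -0.015]
opening 0.627
grip_force 29.979
j6 -1.5937906202873011 25.15
```

View pics/u1.png

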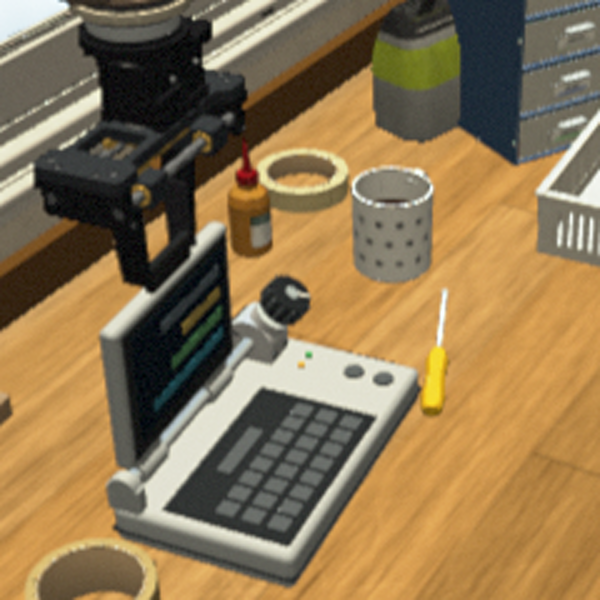

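The screen is up at about 90° and held cleanly, the knob is free, and the bystanders are undisturbed. Geometry from the TCP gives 89.5° with no slip. Continuing to 110°.

Request:
carry_out:
  series:
    - [0.22,0.03,-0.01,0]
    - [0.22,0.03,-0.03,0]
    - [0.22,0.03,-0.04,0]
    - [0.22,0.03,-0.06,0]
    - [0.21,0.02,-0.07,0]

```text
t: 25.7
eef_pos: [759.0, 138.4, 201.0]
tcp_rot: [3.14, 0.003, -3.027]
ft_force: [-3.4, 5.9, 5.3]
opening: 0.62
grip_force: 30.0
```

Request:
carry_out:
  series:
    - [0,0,0,0]
    - [0,0,0,0]
    - [0,0,0,0]
    - [0,0,0,0]
    - [0,0,0,0]
  fingers: -0.6

```text
t: 26.2
eef_pos: [757.7, 137.2, 199.0]
tcp_rot: [-3.142, 0.001, -3.028]
ft_force: [-0.2, -0.1, 0.5]
opening: 0.802
grip_force: 0.0
```

Request:
carry_out:
  series:
    - [0,0,0.5,0]
    - [0,0,0.6,0]
    - [0,0,0.6,0]
    - [0,0,0.2,0]
    - [-0.6,0,0,0]

```text
t: 26.7
eef_pos: [729.2, 136.9, 293.7]
tcp_rot: [-3.142, 0.003, -3.028]
ft_force: [0.0, 0.3, -0.5]
opening: 0.802
grip_force: 0.0
```

```bash
cat > ang.py <<'E'
from geo import *
p=np.load("p.npy")
def run():
    for c in("scene","top"):
        im=env.read_camera(c); cv2.imwrite(f"pics/a_{c}.png",im[:,:,::-1])
        g=cv2.GaussianBlur(cv2.cvtColor(im,7),(0,0),.8).astype(float); gx=cv2.Sobel(g,6,1,0);gy=cv2.Sobel(g,6,0,1)
        out=[]
        for d in np.arange(95,122,.5):
            a=np.radians(d); s=0
            for e in ([(142,86,-6),(142,-86,-6)],[(142,86,10),(142,-86,10)],[(30,86,-6),(142,86,-6)],[(30,-86,-6),(142,-86,-6)],[(30,86,10),(142,86,10)],[(30,-86,10),(142,-86,10)]):
                q=np.linspace(*np.array(e,float),80)
                uv=proj(c,world(p,[scr(a,*r) for r in q])); t=uv[-1]-uv[0]; n=np.array([-t[1],t[0]])/np.hypot(*t)
                m=[cv2.remap(G.astype(np.float32),uv[:,:1].astype(np.float32),uv[:,1:].astype(np.float32),1) for G in(gx,gy)]
                s+=np.abs((m[0]*n[0]+m[1]*n[1]).mean())
            out.append((round(s),d))
        print(c,sorted(out)[::-1][:6])
if __name__=="__main__":
    run()
    for c in("scene","top"):print(c,[(round(d["conf"],2),np.round(np.array(d["position"])[::-1]*[640,480],1)) for d in env.look_for(c,"lip")[:1]],"pred",[(d,proj(c,world(p,scr(np.radians(d),154,0,2)))[0].round(1)) for d in(105,110,115)])
E
python3 st.py; python3 ang.py
```

```text
eef_pos [729.248 136.928 293.699]
tcp_rot [-3.142e+00  3.000e-03 -3.028e+00]
ft_force [ 0.035  0.304 -0.495]
moment [ 0.04  -0.03   0.007]
opening 0.802
grip_force 0.0
j6 -1.5876070900207686 26.7
scene [(877, np.float64(104.0)), (865, np.float64(104.5)), (856, np.float64(103.5)), (820, np.float64(105.0)), (804, np.float64(103.0)), (744, np.float64(105.5))]
top [(335, np.float64(106.0)), (326, np.float64(106.5)), (322, np.float64(105.5)), (298, np.float64(107.0)), (290, np.float64(105.0)), (264, np.float64(99.5))]
scene [(0.95, array([209.1, 228.9]))] pred [(105, array([196. , 190.4])), (110, array([190.6, 190.9])), (115, array([185.4, 191.9]))]
top [(0.72, array([287.4, 138.2]))] pred [(105, array([253.7, 114.6])), (110, array([253.4, 109.7])), (115, array([253.3, 105.3]))]
```

Two estimates disagree: TCP geometry says 110° and image edges say about 105°. I'll clear the arm from the views and measure better, with static console edges as reference.

Request:
carry_out:
  series:
    - [-0.3,-0.6,0,0]
    - [-0.3,-0.6,0,0]
    - [-0.3,-0.6,0,0]
    - [-0.3,-0.7,0,0]
    - [-0.3,-0.7,0,0]

```text
t: 27.4
eef_pos: [652.6, -24.0, 293.0]
tcp_rot: [3.142, -0.0, -3.027]
ft_force: [0.7, 0.6, 0.5]
opening: 0.801
grip_force: 0.0
```

Request:
carry_out:
  series:
    - [-0.3,-0.7,0,0]
    - [-0.3,-0.7,0,0]
    - [0,-0.7,0,0]
    - [0,-0.7,0,0]
    - [0,-0.7,0,0]

```text
t: 27.9
eef_pos: [623.1, -199.6, 293.2]
tcp_rot: [3.141, -0.0, -3.028]
ft_force: [0.7, -0.6, 0.6]
opening: 0.8
grip_force: 0.0
```

```bash
cat > ref.py <<'E'
from geo import *
import sys
def edges(a):
    E={}
    for z in(43,): E.update({f"topF{z}":[(-78,-120,z),(-78,120,z)],f"topL{z}":[(-65,131,z),(60,131,z)],f"topR{z}":[(-65,-131,z),(30,-131,z)]})
    E.update({"botF":[(-78,-120,0),(-78,120,0)],"botL":[(-65,131,0),(65,131,0)]})
    for n,nn in((-6,"g"),(10,"b")):
        E["free"+nn]=[scr(a,142,78,n),scr(a,142,-78,n)]
        E["L"+nn]=[scr(a,30,86,n),scr(a,135,86,n)]; E["R"+nn]=[scr(a,30,-86,n),scr(a,135,-86,n)]
    return E
def meas(g,c,p,e,w=7):
    q=np.linspace(*np.array(e,float),60); uv=proj(c,world(p,q)); t=uv[-1]-uv[0]; n=np.array([-t[1],t[0]])/np.hypot(*t)
    o=np.arange(-w,w+.1,.25); XY=uv[:,None]+o[None,:,None]*n
    v=cv2.remap(g,XY[...,0].astype(np.float32),XY[...,1].astype(np.float32),1)
    d=np.abs(np.gradient(np.median(v,axis=0),o)); i=d.argmax(); return o[i],d[i]
def go(ims,p0,a0,verbose=1):
    p=np.r_[p0[:3],a0,0,0,0,0].astype(float)
    for w in(8,5,4,3):
        M=[]
        for ci,c in enumerate(("scene","top")):
            g=cv2.GaussianBlur(cv2.cvtColor(ims[c],6),(0,0),.8).astype(np.float32)
            for k,e in edges(p[3]).items():
                q=p.copy(); gs=cv2.warpAffine(g,np.float32([[1,0,-p[4+2*ci]],[0,1,-p[5+2*ci]]]),(640,480))
                o,s=meas(gs,c,p,e,w)
                if s>8 and abs(o)<w-.5: M.append((ci,c,k,o,s,p.copy()))
        def res(x):
            r=[]
            for ci,c,k,o,s,pp in M:
                A=proj(c,world(pp,edges(pp[3])[k]))+pp[4+2*ci:6+2*ci]; B=proj(c,world(x,edges(x[3])[k]))+x[4+2*ci:6+2*ci]
                t=A[1]-A[0]; n=np.array([-t[1],t[0]])/np.hypot(*t); r+=list((B-A)@n-o)
            return np.r_[r,x[4:8]/1.0]
        x=least_squares(res,p,loss="soft_l1",x_scale=[1,1,.01,.01,1,1,1,1]).x; R=res(x); p=x
    if verbose: print(np.round(x[:3],3),"deg",round(np.degrees(x[3]),2),"off",np.round(x[4:],2)); print([(m[1][0],m[2],round(m[4]),np.round(R[2*i:2*i+2],1).tolist()) for i,m in enumerate(M)])
    return p
if __name__=="__main__":
    p=np.load("p.npy")
    go({c:cv2.imread(f"pics/{c}0.png") for c in("scene","top")},p,p[3])
    ims={c:np.ascontiguousarray(env.read_camera(c)[:,:,::-1]) for c in("scene","top")}
    for c in ims: cv2.imwrite(f"pics/{sys.argv[1]}_{c}.png",ims[c])
    for a in(105,109): go(ims,p,np.radians(a))
E
python3 st.py|tail -1; python3 ref.py b
```

```text
j6 -2.095733697921887 27.9
[6.42913e+02 8.71560e+01 1.24000e-01] deg 7.69 off [ 0.08 -3.42 -0.66  0.22]
[('s', 'topF43', 53, [-0.5, -0.6]), ('s', 'topL43', 56, [-0.2, -0.3]), ('s', 'botF', 32, [0.5, 0.4]), ('s', 'botL', 28, [-0.2, -0.3]), ('s', 'freeb', 30, [-0.0, -0.0]), ('s', 'Lb', 29, [-1.8, -2.2]), ('s', 'Rb', 23, [2.3, 1.9]), ('t', 'topL43', 24, [-1.9, -1.9]), ('t', 'topR43', 31, [1.7, 1.6]), ('t', 'botF', 26, [-0.1, -0.2]), ('t', 'botL', 24, [1.9, 1.8]), ('t', 'freeg', 43, [-2.7, -2.8]), ('t', 'Lg', 25, [-1.0, -1.0]), ('t', 'Rg', 23, [0.7, 0.6]), ('t', 'freeb', 34, [1.0, 0.9]), ('t', 'Lb', 24, [0.5, 0.5]), ('t', 'Rb', 22, [0.4, 0.3])]
[6.48789e+02 8.44150e+01 1.19000e-01] deg 101.97 off [ 1.09 -1.27 -1.1  -0.16]
[('s', 'topF43', 60, [-0.3, -0.1]), ('s', 'topL43', 57, [-0.7, -0.6]), ('s', 'botF', 37, [0.7, 0.9]), ('s', 'botL', 30, [-0.4, -0.4]), ('s', 'freeg', 45, [-1.8, -1.6]), ('s', 'Lg', 31, [0.9, 0.9]), ('s', 'freeb', 43, [1.0, 1.1]), ('s', 'Rb', 45, [-0.3, -0.3]), ('t', 'topF43', 69, [0.6, 0.8]), ('t', 'topL43', 35, [-0.5, -0.4]), ('t', 'topR43', 36, [2.3, 2.4]), ('t', 'botF', 52, [-1.2, -1.0]), ('t', 'botL', 72, [-0.7, -0.6]), ('t', 'freeg', 61, [0.1, 0.3]), ('t', 'Lg', 31, [-2.1, -2.0]), ('t', 'Rg', 25, [1.2, 1.3]), ('t', 'freeb', 31, [-0.6, -0.5]), ('t', 'Lb', 30, [-0.3, -0.2]), ('t', 'Rb', 26, [0.9, 1.0])]
[6.48264e+02 8.42680e+01 1.25000e-01] deg 102.71 off [ 0.76 -1.53 -0.84 -0.14]
[('s', 'topF43', 59, [-0.0, -0.0]), ('s', 'topL43', 61, [-0.8, -0.8]), ('s', 'botF', 37, [0.7, 0.7]), ('s', 'botL', 32, [-0.3, -0.3]), ('s', 'Lg', 31, [0.6, 1.1]), ('s', 'freeb', 48, [0.1, 0.0]), ('s', 'Rb', 44, [-0.5, -0.0]), ('t', 'topF43', 67, [0.4, 0.3]), ('t', 'botF', 52, [-1.4, -1.4]), ('t', 'botL', 66, [-0.3, -0.3]), ('t', 'freeg', 62, [-0.4, -0.5]), ('t', 'Lg', 28, [-1.7, -1.8]), ('t', 'Rg', 23, [1.7, 1.8]), ('t', 'freeb', 33, [-0.3, -0.3]), ('t', 'Lb', 27, [-0.2, -0.3]), ('t', 'Rb', 24, [1.5, 1.5])]
```

```bash
cat > joint.py <<'E'
from ref import *
V={("s",0):["topF43","topL43","botF","botL","freeb"],("t",0):["topR43","topF43","botF","freeb","Lb","Rb"],
   ("s",1):["topF43","topL43","topR43","botF","botL","freeg","freeb","Lg","Lb","Rg"],("t",1):["topF43","topR43","botF","freeg","freeb","Rg","Lg"]}
def fit(tag,astart,verbose=1,drop=()):
    im={("s",0):"scene0",("t",0):"top0",("s",1):tag+"_scene",("t",1):tag+"_top"}
    G={k:cv2.GaussianBlur(cv2.imread(f"pics/{v}.png",0),(0,0),.8).astype(np.float32) for k,v in im.items()}
    cn={"s":"scene","t":"top"}; oi={"s":5,"t":7}
    p0=np.load("p.npy"); x=np.r_[p0[:3],np.radians([8.5,astart]),0,-1,0,0,47.7] # x y psi a0 a1 off4 h
    kf=[("t",[597/5+210,105/5+145]),("s",[358/4.4+185,70/4.4+192])]
    for w in(7,5,4,3,3):
        M=[]
        for (c,i),ks in V.items():
            gs=cv2.warpAffine(G[c,i],np.float32([[1,0,-x[oi[c]]],[0,1,-x[oi[c]+1]]]),(640,480))
            for k in ks:
                if k in drop and i: continue
                e=edges(x[3+i])[k]; o,s=meas(gs,cn[c],x,e,w)
                if s>7 and abs(o)<w-.3: M.append((c,i,k,o,s))
        P=x.copy()
        L=lambda q,c,i,k:proj(cn[c],world(q,edges(q[3+i])[k]))+q[oi[c]:oi[c]+2]
        A=[L(P,c,i,k) for c,i,k,_,_ in M]
        def res(q):
            r=[]
            for (c,i,k,o,s),a in zip(M,A):
                t=a[1]-a[0]; n=np.array([-t[1],t[0]])/np.hypot(*t); r+=list((L(q,c,i,k)-a)@n-o)
            for c,u in kf: r+=list(proj(cn[c],world(q,knob(q[9]+12)))[0]+q[oi[c]:oi[c]+2]-u)
            return np.r_[r,q[5:9]/1.2]
        x=least_squares(res,x,loss="soft_l1",x_scale=[1,1,.01,.01,.01,1,1,1,1,1]).x; R=res(x)
    print("p",np.round(x[:3],3),"a0,a1",np.degrees(x[3:5]).round(2),"off",x[5:9].round(2),"h",x[9].round(1),"rms",np.sqrt((R**2).mean()).round(2),len(M))
    if verbose: print([(m[0]+str(m[1]),m[2],np.round(R[2*i:2*i+2],1).tolist()) for i,m in enumerate(M)],R[2*len(M):2*len(M)+4].round(1))
    return x
if __name__=="__main__":
    for a in(102,106,110): x=fit(sys.argv[1],a,a==106)
    for d in(("freeg",),("freeb",),("Lg","Lb","Rg")): fit(sys.argv[1],106,0,d)
E
python3 joint.py b
```

```text
p [6.47712e+02 8.21410e+01 1.02000e-01] a0,a1 [  6.06 102.38] off [ 0.42 -1.07 -3.14  0.29] h 48.4 rms 1.19 24
p [6.47999e+02 8.17450e+01 1.07000e-01] a0,a1 [  6.  102.3] off [ 0.58 -0.97 -3.34  0.03] h 49.0 rms 1.26 25
[('s0', 'topF43', [-0.4, -0.0]), ('s0', 'topL43', [-0.5, -0.4]), ('s0', 'botF', [0.4, 0.7]), ('s0', 'botL', [-0.5, -0.3]), ('s0', 'freeb', [0.5, 0.7]), ('t0', 'topR43', [1.8, 1.9]), ('t0', 'topF43', [-0.1, 0.3]), ('t0', 'botF', [-1.8, -1.5]), ('t0', 'freeb', [-1.1, -0.9]), ('t0', 'Lb', [0.3, 0.4]), ('t0', 'Rb', [0.5, 0.7]), ('s1', 'topF43', [-0.4, -0.0]), ('s1', 'topL43', [-0.5, -0.4]), ('s1', 'botF', [0.4, 0.7]), ('s1', 'botL', [-0.2, -0.1]), ('s1', 'freeg', [-1.8, -1.6]), ('s1', 'freeb', [0.7, 0.9]), ('s1', 'Lg', [1.5, 1.6]), ('t1', 'topF43', [-0.1, 0.3]), ('t1', 'topR43', [1.1, 1.2]), ('t1', 'botF', [-1.8, -1.5]), ('t1', 'freeg', [0.1, 0.3]), ('t1', 'freeb', [-0.9, -0.7]), ('t1', 'Rg', [0.8, 0.9]), ('t1', 'Lg', [-2.4, -2.3])] [-0.6 -3.4 -0.8 -4.2]
p [6.48282e+02 8.07040e+01 1.11000e-01] a0,a1 [  6.17 108.09] off [ 0.49 -0.72 -3.97 -0.03] h 49.6 rms 1.22 25
p [6.48608e+02 7.76590e+01 1.13000e-01] a0,a1 [  6.39 112.85] off [ 0.24  0.34 -5.34  0.06] h 48.4 rms 1.36 24
p [6.48421e+02 8.09170e+01 1.06000e-01] a0,a1 [  6.22 102.31] off [ 0.39 -0.39 -3.62  0.15] h 49.2 rms 1.29 23
p [6.4814e+02 8.1471e+01 1.0600e-01] a0,a1 [  5.93 101.74] off [ 0.52 -0.91 -3.66 -0.09] h 49.1 rms 1.26 22
```

The visual angle is ambiguous (102–108°, because of mixed edge matches). I'll measure the slope by gently touching the glass face with the shut fingertips at two heights. The second touch then doubles as the final adjustment.

Request:
carry_out:
  series:
    - [0.06,0.65,0,0]
    - [0.06,0.65,0,0]
    - [0.06,0.65,0,0]
    - [0.06,0.65,0,0]
    - [0.06,0.65,0,0]
  fingers: 1

```text
t: 28.5
eef_pos: [638.1, -33.3, 293.2]
tcp_rot: [3.141, -0.0, -3.027]
ft_force: [0.9, 0.2, 1.5]
opening: 0.438
grip_force: 0.0
```

Request:
carry_out:
  series:
    - [0.06,0.65,0,0]
    - [0.06,0.65,0,0]
    - [0.06,0.65,0,0]
    - [0.06,0.65,0,0]
    - [0.06,0.65,0,0]

```text
t: 29.0
eef_pos: [652.9, 129.4, 293.1]
tcp_rot: [3.141, -0.0, -3.027]
ft_force: [-0.6, 0.5, -0.0]
opening: 0.027
grip_force: 0.0
```

Request:
carry_out:
  series:
    - [0.3,0,-0.6,0]
    - [0.3,0,-0.7,0]
    - [0.1,0,-0.7,0]
    - [0,0,-0.7,0]
    - [0,0,-0.56,0]

```text
t: 29.5
eef_pos: [687.4, 128.0, 127.7]
tcp_rot: [3.141, -0.002, -3.027]
ft_force: [0.8, -0.0, -0.4]
opening: 0.003
grip_force: 0.0
```

```bash
python3 st.py
```

```text
eef_pos [687.378 127.999 127.685]
tcp_rot [ 3.141e+00 -2.000e-03 -3.027e+00]
ft_force [ 0.769 -0.02  -0.4  ]
moment [ 0.006  0.047 -0.048]
opening 0.003
grip_force 0.0
j6 -1.5958139467598005 29.5
```

Request:
carry_out:
  series:
    - [0.08,0.01,0,0]
    - [0.06,0.01,0,0]
    - [0.04,0,0,0]
    - [0.03,0,0,0]
    - [0.02,0,0,0]

```text
t: 30.0
eef_pos: [699.7, 128.4, 131.9]
tcp_rot: [3.142, 0.002, -3.027]
ft_force: [0.0, -0.3, 0.3]
opening: 0.006
grip_force: 0.0
```

Request:
carry_out:
  series:
    - [0.02,0,0,0]
    - [0.02,0,0,0]
    - [0.02,0,0,0]
    - [0.02,0,0,0]
    - [0,0,0,0]

```text
t: 30.5
eef_pos: [703.2, 128.3, 130.6]
tcp_rot: [3.142, -0.0, -3.027]
ft_force: [0.3, -0.2, 0.2]
opening: 0.007
grip_force: 0.0
```

Request:
carry_out:
  series:
    - [0.02,0,0,0]
    - [0.02,0,0,0]
    - [0.02,0,0,0]
    - [0.02,0,0,0]
    - [0,0,0,0]

```text
t: 31.0
eef_pos: [706.7, 128.4, 130.5]
tcp_rot: [3.141, -0.001, -3.027]
ft_force: [-3.1, -0.8, 1.2]
opening: 0.002
grip_force: 1.7
```

Request:
carry_out:
  series:
    - [-0.12,0,0.1,0]
    - [0,0,0.4,0]
    - [0,0,0.4,0]
    - [0.1,0,0.2,0]
    - [0.1,0.02,0,0]

```text
t: 31.5
eef_pos: [712.1, 129.3, 187.6]
tcp_rot: [-3.142, 0.003, -3.027]
ft_force: [-0.1, -0.7, -1.0]
opening: 0.007
grip_force: 0.0
```

Request:
carry_out:
  series:
    - [0.06,0.01,0,0]
    - [0.04,0,0,0]
    - [0.03,0,0,0]
    - [0.02,0,0,0]
    - [0,0,0,0]

```text
t: 32.0
eef_pos: [718.6, 129.8, 185.2]
tcp_rot: [3.141, -0.0, -3.027]
ft_force: [-0.6, -0.2, -0.5]
opening: 0.003
grip_force: 0.0
```

Request:
carry_out:
  series:
    - [0.02,0,0,0]
    - [0.02,0,0,0]
    - [0.02,0,0,0]
    - [0,0,0,0]
    - [0,0,0,0]

```text
t: 32.5
eef_pos: [721.6, 129.8, 185.7]
tcp_rot: [3.141, 0.0, -3.027]
ft_force: [-0.1, 0.7, -1.1]
opening: 0.006
grip_force: 0.0
```

Request:
carry_out:
  series:
    - [0.02,0,0,0]
    - [0.02,0,0,0]
    - [0,0,0,0]
    - [0,0,0,0]
    - [0,0,0,0]

```text
t: 33.0
eef_pos: [723.6, 129.8, 185.6]
tcp_rot: [3.142, -0.0, -3.027]
ft_force: [0.3, -0.4, -1.0]
opening: 0.008
grip_force: 0.0
```

Request:
carry_out:
  series:
    - [0.02,0,0,0]
    - [0.02,0,0,0]
    - [0,0,0,0]
    - [0,0,0,0]
    - [0,0,0,0]

```text
t: 33.5
eef_pos: [725.4, 129.9, 185.6]
tcp_rot: [3.141, -0.001, -3.027]
ft_force: [-3.9, 0.2, 0.8]
opening: 0.005
grip_force: 1.8
```

The two touches give a slope of 18.7 mm over 55.1 mm, so the screen is about 108.8° open, which agrees with the TCP geometry. I'll push a further 2.7 mm at the top to bring it to 110°.

Request:
carry_out:
  series:
    - [0.02,0,0,0]
    - [0.02,0,0,0]
    - [0.02,0,0,0]
    - [0,0,0,0]
    - [0,0,0,0]

```text
t: 34.0
eef_pos: [728.2, 130.0, 185.1]
tcp_rot: [3.141, -0.001, -3.027]
ft_force: [-5.0, 0.8, -1.5]
opening: 0.007
grip_force: 2.1
```

Now over to the knob to tighten it. Strokes run from about +28° to −10° of neutral so the gripper body stays clear of the raised screen.

Request:
carry_out:
  series:
    - [-0.4,0,0.1,0]
    - [-0.4,-0.3,0.4,0.5]
    - [0,-0.5,0.2,0.8]
    - [0,-0.5,0,0.8]
    - [0,-0.5,0,0.8]
  fingers: -0.26

```text
t: 34.5
eef_pos: [689.4, 38.8, 221.7]
tcp_rot: [-3.14, 0.003, -2.72]
ft_force: [1.0, 0.3, -0.5]
opening: 0.368
grip_force: 0.0
```

Request:
carry_out:
  series:
    - [0,-0.5,0,0.8]
    - [0,-0.44,0,0.8]
    - [0,0,-0.5,0.2]
    - [0,0,-0.5,0]
    - [0,0,-0.4,0]

```text
t: 35.0
eef_pos: [689.2, -7.7, 149.8]
tcp_rot: [-3.14, 0.001, -2.536]
ft_force: [0.0, 0.9, 0.2]
opening: 0.63
grip_force: 0.0
```

```bash
python3 st.py; python3 ptr.py
```

```text
eef_pos [689.201  -7.747 149.827]
tcp_rot [-3.140e+00  1.000e-03 -2.536e+00]
ft_force [0.026 0.906 0.222]
moment [0.028 0.063 0.037]
opening 0.63
grip_force 0.0
j6 -2.283590247926794 35.0
start -1.972 25849.0 now -0.871 32701.0 diff 1.101
```

Request:
carry_out:
  series:
    - [-0.02,0.02,-0.4,0]
    - [0,0,-0.4,0]
    - [0,0,-0.3,0]
    - [0,0,-0.1,0]
    - [0,0,0,0]

```text
t: 35.55
eef_pos: [687.9, -6.2, 90.5]
tcp_rot: [3.142, -0.0, -2.535]
ft_force: [0.3, -0.0, -0.1]
opening: 0.629
grip_force: 0.0
```

Request:
carry_out:
  series:
    - [0,0,0,0]
    - [0,0,0,0]
    - [0,0,0,0]
    - [0,0,0,-0.6]
    - [0,0,0,-0.6]
  fingers: 1

```text
t: 36.05
eef_pos: [688.1, -6.2, 91.5]
tcp_rot: [-3.141, 0.001, -2.662]
ft_force: [7.1, 1.3, -4.7]
opening: 0.428
grip_force: 30.0
```

Request:
carry_out:
  series:
    - [0,0,0,-0.6]
    - [0,0,0,-0.6]
    - [0,0,0,-0.6]
    - [0,0,0,-0.6]
    - [0,0,0,-0.6]

```text
t: 36.55
eef_pos: [688.2, -6.5, 91.5]
tcp_rot: [-3.141, 0.002, -2.977]
ft_force: [-0.5, -2.4, 1.2]
opening: 0.403
grip_force: 30.0
```

```bash
python3 st.py
```

```text
eef_pos [688.248  -6.473  91.467]
tcp_rot [-3.141e+00  2.000e-03 -2.977e+00]
ft_force [-0.541 -2.415  1.227]
moment [-0.55  -0.07   0.026]
opening 0.403
grip_force 30.004
j6 -1.8401277866249937 36.55
```

Request:
carry_out:
  series:
    - [0,0,0,-0.6]
    - [0,0,0,-0.6]
    - [0,0,0,-0.6]
    - [0,0,0,-0.3]
    - [0,0,0,0]

```text
t: 37.05
eef_pos: [688.4, -6.5, 91.6]
tcp_rot: [-3.141, 0.002, 3.089]
ft_force: [1.7, -2.9, 2.9]
opening: 0.414
grip_force: 30.0
```

```bash
python3 st.py
```

```text
eef_pos [688.413  -6.457  91.594]
tcp_rot [-3.141e+00  2.000e-03  3.089e+00]
ft_force [ 1.74  -2.944  2.853]
moment [ 0.4   -0.379  0.747]
opening 0.414
grip_force 30.001
j6 -1.6229797960376422 37.05
```

Request:
carry_out:
  series:
    - [0,0,0,0]
    - [0,0,0,0]
    - [0,0,0,0.5]
    - [0,0,0.4,0.9]
    - [0,0,0.5,0.9]
  fingers: -0.26

```text
t: 37.55
eef_pos: [686.7, -5.9, 134.8]
tcp_rot: [3.14, -0.003, -2.95]
ft_force: [-0.0, -0.2, 0.6]
opening: 0.627
grip_force: 0.0
```

Request:
carry_out:
  series:
    - [0,0,0.1,0.9]
    - [0,0,0,0.9]
    - [0,0,0,0.9]
    - [0,0,0,0.9]
    - [0,0,0,0.5]

```text
t: 38.05
eef_pos: [687.2, -5.9, 140.4]
tcp_rot: [3.141, -0.001, -2.521]
ft_force: [0.6, 0.1, -0.2]
opening: 0.627
grip_force: 0.0
```

```bash
python3 st.py; python3 ptr.py
```

```text
eef_pos [687.225  -5.949 140.39 ]
tcp_rot [ 3.141e+00 -1.000e-03 -2.521e+00]
ft_force [ 0.627  0.13  -0.249]
moment [0.088 0.023 0.012]
opening 0.627
grip_force 0.0
j6 -2.2965571378877927 38.05
start -1.972 25849.0 now -1.103 33358.0 diff 0.869
```

Most of the turning happens past neutral, so I'll use short ratchet strokes from about +4° to −13° without lifting.

Request:
carry_out:
  series:
    - [0.02,-0.01,0,-0.9]
    - [0,0,-0.2,-0.9]
    - [0,0,-0.3,-0.9]
    - [0,0,-0.3,-0.9]
    - [0,0,-0.2,-0.57]

```text
t: 38.6
eef_pos: [688.0, -6.4, 89.4]
tcp_rot: [3.141, -0.002, -2.966]
ft_force: [0.0, -0.1, 0.0]
opening: 0.627
grip_force: 0.0
```

Request:
carry_out:
  series:
    - [0,0,0,0]
    - [0,0,0,0]
    - [0,0,0,0]
    - [0,0,0,0]
    - [0,0,0,0]
  fingers: 1

```text
t: 39.1
eef_pos: [688.8, -6.5, 91.4]
tcp_rot: [3.142, 0.001, -2.961]
ft_force: [0.4, 2.9, 2.8]
opening: 0.404
grip_force: 30.0
```

Request:
carry_out:
  series:
    - [0,0,0,-0.6]
    - [0,0,0,-0.6]
    - [0,0,0,-0.6]
    - [0,0,0,-0.6]
    - [0,0,0,-0.4]

```text
t: 39.6
eef_pos: [689.3, -6.6, 91.4]
tcp_rot: [3.142, 0.002, 3.028]
ft_force: [8.5, -1.9, -3.7]
opening: 0.418
grip_force: 30.0
```

```bash
python3 st.py
```

```text
eef_pos [689.326  -6.649  91.433]
tcp_rot [3.142e+00 2.000e-03 3.028e+00]
ft_force [ 8.467 -1.928 -3.711]
moment [ 0.231 -1.372  0.643]
opening 0.418
grip_force 30.002
j6 -1.562477326923782 39.6
```

Request:
carry_out:
  series:
    - [0,0,0,0]
    - [0,0,0,0]
    - [0,0,0,0.9]
    - [0,0,0,0.9]
    - [0,0,0,1]
  fingers: -0.26

```text
t: 40.1
eef_pos: [688.4, -6.7, 90.6]
tcp_rot: [3.141, -0.001, -2.956]
ft_force: [-0.2, 0.2, -0.3]
opening: 0.626
grip_force: 0.0
```

Request:
carry_out:
  series:
    - [0,0,0,0]
    - [0,0,0,0]
    - [0,0,0,0]
    - [0,0,0,0]
    - [0,0,0,0]
  fingers: 1

```text
t: 40.6
eef_pos: [688.5, -6.5, 90.6]
tcp_rot: [3.141, -0.0, -2.962]
ft_force: [-0.8, 2.1, 0.2]
opening: 0.405
grip_force: 30.0
```

Request:
carry_out:
  series:
    - [0,0,0,-0.6]
    - [0,0,0,-0.6]
    - [0,0,0,-0.6]
    - [0,0,0,-0.6]
    - [0,0,0,-0.4]

```text
t: 41.1
eef_pos: [689.0, -6.6, 90.8]
tcp_rot: [3.142, 0.001, 3.027]
ft_force: [-4.3, -2.3, 5.3]
opening: 0.418
grip_force: 30.0
```

```bash
python3 st.py
```

```text
eef_pos [689.034  -6.63   90.763]
tcp_rot [3.142e+00 1.000e-03 3.027e+00]
ft_force [-4.265 -2.287  5.274]
moment [0.117 0.854 0.762]
opening 0.418
grip_force 30.002
j6 -1.5617324050842185 41.1
```

Request:
carry_out:
  series:
    - [0,0,0,0]
    - [0,0,0,0]
    - [0,0,0.4,0.9]
    - [0,0,0.4,0.9]
    - [0,0,0.2,1]
  fingers: -0.26

```text
t: 41.6
eef_pos: [689.1, -6.8, 142.3]
tcp_rot: [-3.141, 0.002, -2.957]
ft_force: [-0.5, 0.0, -0.2]
opening: 0.626
grip_force: 0.0
```

```bash
python3 st.py; python3 ptr.py
```

```text
eef_pos [689.086  -6.766 142.308]
tcp_rot [-3.141e+00  2.000e-03 -2.957e+00]
ft_force [-0.507  0.014 -0.196]
moment [ 0.015 -0.01   0.014]
opening 0.626
grip_force 0.0
j6 -1.8614805920432578 41.6
start -1.972 25849.0 now -1.334 34471.0 diff 0.637
```

Pads along the hinge axis suffer unavoidable axial slip because the knob is tilted (a third of the turn transmits). Gripping fore-and-aft instead makes the contact motion tangential, and the gripper body also clears the screen when turning clockwise. Re-orienting by −96° above the screen top.

Request:
carry_out:
  series:
    - [0,0,0,-1]
    - [0,0,0,-1]
    - [0,0,0,-1]
    - [0,0,0,-1]
    - [0,0,0,-1]
  fingers: -0.4

```text
t: 42.15
eef_pos: [688.5, -6.7, 140.1]
tcp_rot: [-3.142, -0.001, 2.792]
ft_force: [-0.7, -0.3, -0.1]
opening: 0.703
grip_force: 0.0
```

Request:
carry_out:
  series:
    - [0,0,0,-1]
    - [0,0,0,-1]
    - [0,0,0,-1]
    - [0,0,0,-1]
    - [0,0,0,-1]

```text
t: 42.65
eef_pos: [688.4, -6.7, 140.1]
tcp_rot: [-3.141, -0.0, 2.269]
ft_force: [-0.4, -0.4, -0.6]
opening: 0.699
grip_force: 0.0
```

Request:
carry_out:
  series:
    - [0,0,0,-1]
    - [0,0,0,-1]
    - [0,0,0,-1]
    - [0,0,0,-1]
    - [0,0,0,-1]

```text
t: 43.15
eef_pos: [688.4, -6.7, 140.1]
tcp_rot: [-3.141, -0.0, 1.745]
ft_force: [0.2, 1.4, 0.5]
opening: 0.697
grip_force: 0.0
```

Request:
carry_out:
  series:
    - [0,0,0,-1]
    - [0,0,-0.3,0]
    - [0,0,-0.3,0]
    - [0,0,-0.2,0]
    - [0,0,0,0]

```text
t: 43.65
eef_pos: [687.6, -6.6, 98.0]
tcp_rot: [-3.138, -0.001, 1.647]
ft_force: [-0.5, 0.0, 0.2]
opening: 0.701
grip_force: 0.0
```

```bash
python3 st.py
```

```text
eef_pos [687.595  -6.599  97.965]
tcp_rot [-3.138e+00 -1.000e-03  1.647e+00]
ft_force [-0.484  0.02   0.163]
moment [-0.174  0.079  0.026]
opening 0.701
grip_force 0.0
j6 -0.1821838190828473 43.65
```

Request:
carry_out:
  series:
    - [0.04,0,-0.1,0]
    - [0,0,-0.04,0]
    - [0,0,0,0]
    - [0,0,0,0]
    - [0,0,0,0]

```text
t: 44.15
eef_pos: [690.8, -6.7, 94.0]
tcp_rot: [3.141, 0.0, 1.646]
ft_force: [-0.6, 0.1, 0.0]
opening: 0.703
grip_force: 0.0
```

Request:
carry_out:
  series:
    - [0,0,0,0]
    - [0,0,0,0]
    - [0,0,0,0]
    - [0,0,0,0]
    - [0,0,0,0]
  fingers: 1

```text
t: 44.65
eef_pos: [689.6, -6.8, 93.8]
tcp_rot: [-3.139, -0.0, 1.646]
ft_force: [-7.6, -1.2, 4.5]
opening: 0.472
grip_force: 28.1
```

Opening is 44.8 mm, the expected knob diagonal. Turning clockwise.

Request:
carry_out:
  series:
    - [-0.02,0,0,-0.6]
    - [0,0,0,-0.6]
    - [0,0,0,-0.6]
    - [0,0,0,-0.6]
    - [0,0,0,-0.6]

```text
t: 45.15
eef_pos: [688.5, -6.0, 94.8]
tcp_rot: [-3.14, 0.0, 1.331]
ft_force: [-12.2, 6.1, 12.4]
opening: 0.452
grip_force: 35.5
```

```bash
python3 st.py
```

```text
eef_pos [688.529  -6.029  94.815]
tcp_rot [-3.14   0.     1.331]
ft_force [-12.221   6.148  12.421]
moment [1.046 1.57  0.463]
opening 0.452
grip_force 35.506
j6 0.1353627345197251 45.15
```

Request:
carry_out:
  series:
    - [0,0,0,-0.6]
    - [0,0,0,-0.6]
    - [0,0,0,-0.6]
    - [0,0,0,-0.4]
    - [0,0,0,0]

```text
t: 45.65
eef_pos: [689.2, -4.6, 94.6]
tcp_rot: [-3.14, -0.002, 1.101]
ft_force: [-5.7, 10.5, 7.6]
opening: 0.45
grip_force: 30.8
```

```bash
python3 st.py; python3 ptr.py
```

```text
eef_pos [689.179  -4.638  94.563]
tcp_rot [-3.140e+00 -2.000e-03  1.101e+00]
ft_force [-5.714 10.47   7.619]
moment [ 1.669  0.8   -0.275]
opening 0.45
grip_force 30.836
j6 0.3652428009251866 45.65
start -1.972 25849.0 now 0.0 0.0 diff 1.972
```

Request:
carry_out:
  series:
    - [0,0,0,0]
    - [0,0,0,0]
    - [0,0,0.4,0.8]
    - [0,0,0.4,0.9]
    - [0,0,0.2,0.9]
  fingers: -0.4

```text
t: 46.2
eef_pos: [690.3, -6.9, 145.2]
tcp_rot: [3.139, -0.0, 1.378]
ft_force: [-0.1, -0.3, -0.7]
opening: 0.697
grip_force: 0.0
```

```bash
python3 st.py; python3 ptr.py
```

```text
eef_pos [690.253  -6.949 145.245]
tcp_rot [ 3.139 -0.     1.378]
ft_force [-0.08  -0.306 -0.657]
moment [-0.094  0.06   0.016]
opening 0.697
grip_force 0.0
j6 0.08753504691293913 46.2
start -1.972 25849.0 now -1.663 24939.0 diff 0.309
```

Request:
carry_out:
  series:
    - [0,0,0,0.9]
    - [0,0,0,0.9]
    - [0,0,-0.4,0.8]
    - [0,0,-0.4,0]
    - [0,0,-0.22,0]

```text
t: 46.75
eef_pos: [689.0, -6.8, 90.6]
tcp_rot: [-3.14, -0.0, 1.644]
ft_force: [0.9, -0.3, -0.7]
opening: 0.698
grip_force: 0.0
```

Request:
carry_out:
  series:
    - [0,0,0,0]
    - [0,0,0,0]
    - [0,0,0,0]
    - [0,0,0,0]
    - [0,0,0,-0.6]
  fingers: 1

```text
t: 47.25
eef_pos: [689.5, -6.8, 93.7]
tcp_rot: [3.141, 0.001, 1.584]
ft_force: [-5.7, 2.0, 6.0]
opening: 0.476
grip_force: 29.7
```

Request:
carry_out:
  series:
    - [0,0,0,-0.6]
    - [0,0,0,-0.6]
    - [0,0,0,-0.6]
    - [0,0,0,-0.6]
    - [0,0,0,-0.6]

```text
t: 47.75
eef_pos: [688.8, -5.5, 94.5]
tcp_rot: [-3.141, -0.001, 1.268]
ft_force: [-10.7, 3.3, 13.4]
opening: 0.452
grip_force: 32.4
```

```bash
python3 st.py
```

```text
eef_pos [688.821  -5.496  94.462]
tcp_rot [-3.141e+00 -1.000e-03  1.268e+00]
ft_force [-10.659   3.332  13.448]
moment [0.458 1.735 0.506]
opening 0.452
grip_force 32.448
j6 0.19815174241441771 47.75
```

Request:
carry_out:
  series:
    - [0,0,0,-0.6]
    - [0,0,0,-0.6]
    - [0,0,0,-0.6]
    - [0,0,0,-0.6]
    - [0,0,0,-0.6]

```text
t: 48.25
eef_pos: [689.5, -4.4, 94.3]
tcp_rot: [-3.141, -0.002, 0.953]
ft_force: [-3.7, 13.5, 7.7]
opening: 0.444
grip_force: 31.2
```

```bash
python3 st.py
```

```text
eef_pos [689.528  -4.398  94.255]
tcp_rot [-3.141e+00 -2.000e-03  9.530e-01]
ft_force [-3.689 13.5    7.728]
moment [2.377 0.732 0.513]
opening 0.444
grip_force 31.195
j6 0.512509184981513 48.25
```

Request:
carry_out:
  series:
    - [0,0,0,0]
    - [0,0,0,0]
    - [0,0,0.4,0.8]
    - [0,0,0.4,0.9]
    - [0,0,0.2,0.9]
  fingers: -0.4

```text
t: 48.75
eef_pos: [690.5, -7.0, 144.7]
tcp_rot: [3.139, -0.001, 1.231]
ft_force: [-0.5, 0.1, -0.7]
opening: 0.694
grip_force: 0.0
```

```bash
python3 st.py; python3 ptr.py
```

```text
eef_pos [690.476  -7.009 144.707]
tcp_rot [ 3.139e+00 -1.000e-03  1.231e+00]
ft_force [-0.48   0.074 -0.713]
moment [-0.097  0.097  0.088]
opening 0.694
grip_force 0.0
j6 0.2339409857077239 48.75
start -1.972 25849.0 now -2.026 45456.0 diff -0.054
```

Request:
carry_out:
  series:
    - [0,0,0,1]
    - [0,0,0,1]
    - [0,0,-0.4,1]
    - [0,0,-0.4,0.96]
    - [0,0,-0.21,0]

```text
t: 49.3
eef_pos: [689.1, -6.8, 90.4]
tcp_rot: [-3.14, -0.0, 1.642]
ft_force: [-0.5, -0.5, 0.1]
opening: 0.699
grip_force: 0.0
```

Request:
carry_out:
  series:
    - [0,0,0,0]
    - [0,0,0,0]
    - [0,0,0,0]
    - [0,0,0,0]
    - [0,0,0,-0.6]
  fingers: 1

```text
t: 49.8
eef_pos: [689.6, -7.2, 93.4]
tcp_rot: [3.141, 0.001, 1.579]
ft_force: [-7.0, -5.8, 6.9]
opening: 0.472
grip_force: 31.3
```

Request:
carry_out:
  series:
    - [0,0,0,-0.6]
    - [0,0,0,-0.6]
    - [0,0,0,-0.6]
    - [0,0,0,-0.6]
    - [0,0,0,-0.6]

```text
t: 50.3
eef_pos: [688.6, -7.1, 94.1]
tcp_rot: [-3.141, 0.002, 1.264]
ft_force: [-15.6, -4.3, 15.6]
opening: 0.46
grip_force: 32.6
```

```bash
cat >> st.py <<'E'
F,M=s["ft_force"],s["moment"]; k=np.array([-.57,-.067,.819]); Mg=M-np.array([.2*F[1],-.2*F[0],0]); print("knob torque",round(float(Mg@k),2))
E
python3 st.py
```

```text
eef_pos [688.616  -7.144  94.101]
tcp_rot [-3.141e+00  2.000e-03  1.264e+00]
ft_force [-15.568  -4.289  15.615]
moment [-0.98   2.164  0.722]
opening 0.46
grip_force 32.569
j6 0.20261101792879832 50.3
knob torque 0.72
```

Request:
carry_out:
  series:
    - [0,0,0,-0.6]
    - [0,0,0,-0.6]
    - [0,0,0,-0.6]
    - [0,0,0,-0.6]
    - [0,0,0,-0.6]

```text
t: 50.8
eef_pos: [688.9, -5.3, 94.0]
tcp_rot: [-3.141, -0.001, 0.949]
ft_force: [-10.8, 2.5, 13.3]
opening: 0.446
grip_force: 31.0
```

```bash
python3 st.py
```

```text
eef_pos [688.938  -5.26   93.952]
tcp_rot [-3.141e+00 -1.000e-03  9.490e-01]
ft_force [-10.838   2.477  13.333]
moment [0.315 1.734 0.64 ]
opening 0.446
grip_force 30.973
j6 0.5171769550016182 50.8
knob torque 0.66
```

Request:
carry_out:
  series:
    - [0,0,0,0]
    - [0,0,0,0]
    - [0,0,0.4,0.8]
    - [0,0,0.4,0.9]
    - [0,0,0.2,0.9]
  fingers: -0.4

```text
t: 51.3
eef_pos: [690.5, -6.9, 144.1]
tcp_rot: [3.139, -0.001, 1.227]
ft_force: [0.4, -0.2, 1.0]
opening: 0.696
grip_force: 0.0
```

```bash
python3 st.py; python3 ptr.py
```

```text
eef_pos [690.465  -6.908 144.114]
tcp_rot [ 3.139e+00 -1.000e-03  1.227e+00]
ft_force [ 0.426 -0.222  1.022]
moment [-0.128  0.045  0.035]
opening 0.696
grip_force 0.0
j6 0.2384432137140262 51.3
knob torque 0.07
start -1.972 25849.0 now -2.197 45192.0 diff -0.225
```

The torque has risen to about 0.7 N m and the knob advanced only 0.17 rad, so it is biting. Another firming stroke.

Request:
carry_out:
  series:
    - [0,0,0,1]
    - [0,0,0,1]
    - [0,0,-0.4,1]
    - [0,0,-0.4,0.96]
    - [0,0,-0.2,0]

```text
t: 51.85
eef_pos: [689.1, -6.7, 90.3]
tcp_rot: [-3.14, -0.0, 1.638]
ft_force: [-0.2, 0.0, 0.4]
opening: 0.698
grip_force: 0.0
```

Request:
carry_out:
  series:
    - [0,0,0,0]
    - [0,0,0,0]
    - [0,0,0,0]
    - [0,0,0,0]
    - [0,0,0,-0.6]
  fingers: 1

```text
t: 52.35
eef_pos: [689.6, -7.3, 93.4]
tcp_rot: [3.141, 0.001, 1.575]
ft_force: [-6.3, -5.2, 6.7]
opening: 0.477
grip_force: 31.3
```

Request:
carry_out:
  series:
    - [0,0,0,-0.6]
    - [0,0,0,-0.6]
    - [0,0,0,-0.6]
    - [0,0,0,-0.6]
    - [0,0,0,-0.6]

```text
t: 52.85
eef_pos: [688.4, -7.6, 94.0]
tcp_rot: [-3.14, 0.002, 1.259]
ft_force: [-12.9, 2.3, 15.3]
opening: 0.454
grip_force: 32.1
```

```bash
python3 st.py
```

```text
eef_pos [688.427  -7.646  94.049]
tcp_rot [-3.140e+00  2.000e-03  1.259e+00]
ft_force [-12.884   2.316  15.348]
moment [0.29  1.883 0.445]
opening 0.454
grip_force 32.14
j6 0.20675558249352216 52.85
knob torque 0.51
```

Request:
carry_out:
  series:
    - [0,0,0,-0.6]
    - [0,0,0,-0.6]
    - [0,0,0,-0.6]
    - [0,0,0,-0.6]
    - [0,0,0,-0.6]

```text
t: 53.35
eef_pos: [688.8, -5.5, 93.9]
tcp_rot: [-3.14, -0.0, 0.944]
ft_force: [-10.7, 6.7, 11.5]
opening: 0.447
grip_force: 31.1
```

```bash
python3 st.py
```

```text
eef_pos [688.771  -5.542  93.869]
tcp_rot [-3.14  -0.     0.944]
ft_force [-10.655   6.749  11.508]
moment [0.882 1.704 0.735]
opening 0.447
grip_force 31.109
j6 0.5215731081242196 53.35
knob torque 0.9
```

Request:
carry_out:
  series:
    - [0,0,0,0]
    - [0,0,0,0]
    - [0,0,0.4,0.8]
    - [0,0,0.4,0.9]
    - [0,0,0.2,0.9]
  fingers: -0.4

```text
t: 53.85
eef_pos: [690.5, -6.9, 144.1]
tcp_rot: [3.139, -0.001, 1.223]
ft_force: [-0.6, -1.0, -0.4]
opening: 0.694
grip_force: 0.0
```

```bash
python3 st.py; python3 ptr.py
```

```text
eef_pos [690.479  -6.864 144.144]
tcp_rot [ 3.139e+00 -1.000e-03  1.223e+00]
ft_force [-0.632 -1.033 -0.44 ]
moment [-0.067  0.065 -0.002]
opening 0.694
grip_force 0.0
j6 0.24262035403745194 53.85
knob torque -0.08
start -1.972 25849.0 now -2.281 43274.0 diff -0.309
```

Request:
carry_out:
  series:
    - [0,0,0,1]
    - [0,0,0,1]
    - [0,0,-0.4,1]
    - [0,0,-0.4,0.96]
    - [0,0,-0.2,0]

```text
t: 54.4
eef_pos: [689.1, -6.7, 90.3]
tcp_rot: [-3.14, -0.0, 1.633]
ft_force: [-0.2, 0.0, 0.2]
opening: 0.698
grip_force: 0.0
```

Request:
carry_out:
  series:
    - [0,0,0,0]
    - [0,0,0,0]
    - [0,0,0,0]
    - [0,0,0,0]
    - [0,0,0,-0.6]
  fingers: 1

```text
t: 54.9
eef_pos: [689.6, -7.3, 93.3]
tcp_rot: [3.141, 0.001, 1.571]
ft_force: [-7.3, -7.0, 7.0]
opening: 0.477
grip_force: 31.5
```

Request:
carry_out:
  series:
    - [0,0,0,-0.6]
    - [0,0,0,-0.6]
    - [0,0,0,-0.6]
    - [0,0,0,-0.6]
    - [0,0,0,-0.6]

```text
t: 55.4
eef_pos: [688.7, -6.5, 94.1]
tcp_rot: [-3.141, 0.001, 1.255]
ft_force: [-14.6, -5.8, 16.6]
opening: 0.455
grip_force: 32.6
```

Request:
carry_out:
  series:
    - [0,0,0,-0.6]
    - [0,0,0,-0.6]
    - [0,0,0,-0.6]
    - [0,0,0,-0.6]
    - [0,0,0,-0.6]

```text
t: 55.9
eef_pos: [689.0, -5.4, 93.8]
tcp_rot: [-3.141, -0.001, 0.94]
ft_force: [-5.3, 12.8, 8.3]
opening: 0.447
grip_force: 30.8
```

```bash
python3 st.py
```

```text
eef_pos [688.986  -5.44   93.844]
tcp_rot [-3.141e+00 -1.000e-03  9.400e-01]
ft_force [-5.258 12.808  8.274]
moment [ 2.004  0.727 -0.364]
opening 0.447
grip_force 30.807
j6 0.5258048256232558 55.9
knob torque 0.04
```

Request:
carry_out:
  series:
    - [0,0,0,0]
    - [0,0,0,0]
    - [0,0,0.4,0.8]
    - [0,0,0.4,0.9]
    - [0,0,0.4,0.9]
  fingers: -0.4

```text
t: 56.4
eef_pos: [689.8, -6.9, 153.0]
tcp_rot: [3.141, 0.0, 1.218]
ft_force: [0.3, -0.2, 0.3]
opening: 0.698
grip_force: 0.0
```

```bash
python3 st.py|tail -2; python3 ptr.py
python3 - <<'E'
from geo import *
im=env.read_camera("scene"); cv2.imwrite("pics/c_scene.png",im[:,:,::-1])
b=cv2.imread("pics/b_scene.png",0); c=cv2.cvtColor(im,7)
# screen top-left corner region shift vs before final push, and static console corner
p=np.load("p.npy")
for n,L in (("free edge",scr(np.radians(109),142,80,0)),("free R",scr(np.radians(109),142,-60,0)),("console",[-78,125,30])):
    x,y=map(int,proj("scene",world(p,L))[0].round()); T=b[y-12:y+13,x-12:x+13].astype(np.float32);U=c[y-12:y+13,x-12:x+13].astype(np.float32)
    print(n,cv2.phaseCorrelate(T,U,cv2.createHanningWindow((25,25),5)))
print([proj("scene",world(p,scr(np.radians(d),142,80,0)))[0].round(2) for d in(108,109,110)])
E
```

```text
j6 0.24681813451363555 56.4
knob torque 0.05
start -1.972 25849.0 now -2.304 45683.0 diff -0.332
free edge ((-0.3297974652297473, 0.6266266057592684), 1.1292307022094727)
free R ((-0.7084043672724842, 0.7456858239921207), 0.8748766189575196)
console ((0.48645020644844195, 0.4803030781345594), 1.0038699691772461)
[array([172.45, 217.69]), array([171.41, 217.76]), array([170.39, 217.86])]
```

The knob no longer turns (0.02 rad gain on the last stroke). The screen moved only by the intended ~1° push. Retreating and handing in.

Request:
carry_out:
  series:
    - [0,0,0.6,0]
    - [0,0,0.6,0]
    - [-0.3,-0.3,0.5,0]
    - [-0.3,-0.3,0,0]
    - [0,0,0,0]

```text
t: 57.0
eef_pos: [658.6, -38.1, 237.3]
tcp_rot: [3.141, 0.0, 1.211]
ft_force: [1.1, -0.4, -0.3]
opening: 0.698
grip_force: 0.0
```

```bash
python3 -c "
from cell import env
print(env.job_done())"
```

```text
the job is handed in; nothing more can be done
None
```

Handed in at 57 s: I loosened the knob about 1.1 rad, raised the screen to roughly 110° (two touches on the glass, about ±1°), and retightened until the knob stopped turning; I did not push-test the clamp or re-check the bystanders at the end.

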